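Strip breaker modules off a mounting rail held by an eccentric clamp

ROBOT

A 7-joint arm with a two-finger parallel gripper is mounted at the origin on the work surface. World frame = base frame: x ahead of the robot, y to its left, z up, the work surface at z = 0. Lengths are in m, angles in rad, forces in N, time in s.
With the tool pointing down it reaches from about 0.4 to 0.875 m from the base axis. Payload 19.3 kg.
Tool frame: the origin (TCP) lies at the very end of the fingers, on their centre line; the grasp point (between the pads) lies 19 mm behind it; z points along the fingers, y is the direction in which the jaws open and shut (so a half turn about z gives the same grasp; the last joint's range is limited). The gripper opens to 85 mm and grips with 20 to 120 N. Pads are 22 mm wide; open, the fingers measure 114 mm over their backs; the gripper's body (76 mm by 85 mm) begins 54 mm behind the grasp point. The pads swing forward as they close: fully open they stand 13 mm farther back than shut.
Start: joints at [1.033, 0.521, -0.036, 1.599, 0.021, 1.021, -0.113], TCP at [0.282, -0.558, 0.231] pointing down, gripper open.
Joint ranges: [-2.91, 2.91], [-0.3, 2.13], [-1.5, 1.42], [0.17, 2.43], [-1.26, 4.41], [0.16, 1.93], [-2.52, 2.52]. Speed limits (rad/s): [1.89, 1.89, 2.39, 2.39, 3.01, 3.01, 3.01].

INTERFACE

Orientations are given as [roll, pitch, yaw] about the fixed x, y, z axes, in that order (R = Rz(yaw) Ry(pitch) Rx(roll)).
In Python, from workcell import bot gives the robot as it stands.
- The arm moves only by the tool carry_out, never from a script. Its argument "targets" is a list of rows, each a list of 7 numbers: the shift along the tool's x, y, z in mm, then the turn, a rotation vector about the tool's x, y, z in units of 6 degrees (1.0 is 6 degrees), then the closure in counts, from 0 (fully open) to 255 (shut). A call has 1 to 5 rows; each row shifts and turns the commanded pose from where the row before left it, along the tool's axes as they then stand; what a row does not reach is not made up. A row lasts 1/12 s, in which the tool goes at most 41.7 mm and 7.16 degrees, less where a joint would pass 70% of its speed; a pose out of reach is approached as far as the arm can. A call is refused whole if a number of a shift passes 41.7 or a number of a turn 1, either way. A call with a gripper value outside its range is refused whole. The fingers move at their own pace and stop on an object; "force" is the grip in N (left out, the last holds). Time passes only in rows, so rows that do not move let the fingers close. It gives the time, the measured TCP pose, the force and the opening at its end, in the units of the state.
- bot.observe(): the state, without advancing time (a new reading comes with each control period).
- bot.grab_frame(name): name is "scene" or "top" or "wrist"; returns a dict with "color" (420x560x3 uint8, red, green, blue), "z_map" (420x560 float32, m along the optical axis (not along the pixel's ray), 0 where there is no reading), "K" (3x3 intrinsics, pixels), "k1" (the pictures are not rectified: a ray, as slopes to the right and down, at radius r is drawn at 1 + k1 r^2 times it, then the intrinsics apply), "cam_to_world" (4x4, takes a point from camera to world coordinates); the wrist camera has in their place "T_tool_cam" (4x4, takes a point from camera to tool coordinates, whose origin is the TCP and whose axes are the flange's). Camera axes: x right, y down, z forward; pixel columns grow to the right and rows downward; lengths in m; the calibration is good to about 2 mm. A picture is of the moment at which its call begins: read the wrist's pose just before it.
- bot.job_done(): hands the job in, once; it reports no verdict.
The state is a dict: "clock": time; "qpos": joint angles; "qd": joint speeds; "joint_efforts": joint torques, N m; "position": TCP position; "tool_rot": TCP orientation; "force": force on the tool from outside, world axes, zero at the start; "moment": the same for the moment, N m; "grip_width": finger opening in m.
Only numpy, scipy, OpenCV 4.12 (cv2) and the standard library are available. Lean on these libraries where they do the work, as an engineer would, in place of code of your own. Each camera call takes 0.05 s, during which the arm holds its last target. There are 200 camera calls.

TASK

Strip the used mounting rail: lay it on the jig bed between the four dowels with its modules on top, then turn the eccentric clamp's handle until its lobe has driven the rail fully home under the keeper against the end stop and bears hard on the rail's end. Keeping the rail clamped, pull each breaker module up off it and put them all in the deep grey bin. When all are in the bin, turn the clamp all the way back to open and lay the bare rail flat, right way up, in the shallow plywood tray it came from, leaving the other things on the bench alone.

Things in the scene. Friction and masses are not known exactly. Their poses are not given: they have to be found in the camera images.
- rail: Aluminium mounting rail 280 mm long (y), 35 mm wide (x), 15 mm high, 0.3 kg, symmetric. Origin: centre of its underside, z up. Its 35 mm wide flange is 3 mm thick, at 12 to 15 mm height; the core below is 25 mm wide. Starts in the tray, modules on top. Loose, it comes up with a module that is pulled.
- rail_mid (a point): Middle of the rail's top, 15 mm above its underside. 25 mm to either side along the rail is free of modules: the place to grip it from above, across the flange edges (35 mm).
- mod1: White two-pole breaker module, first (86 mm to -y of the middle) place on the rail; 2 to 4 are there. 90 mm (x, across the rail) x 36 (y) x 77 mm high, 0.14 kg. Origin: centre of underside. Housing up to 53 mm, then a centred nose to grip, 45 mm wide in x, from 53 to 77 mm. On the rail, origin 6 mm above the rail's underside. Sprung feet snap under the flange: 11-14 N straight up frees it.
- mod2: White two-pole breaker module, second (46 mm to -y of the middle) place on the rail; 2 to 4 are there. 90 mm (x, across the rail) x 36 (y) x 77 mm high, 0.14 kg. Origin: centre of underside. Housing up to 53 mm, then a centred nose to grip, 45 mm wide in x, from 53 to 77 mm. On the rail, origin 6 mm above the rail's underside. Sprung feet snap under the flange: 11-14 N straight up frees it.
- mod3: White two-pole breaker module, third (46 mm to +y of the middle) place on the rail; 2 to 4 are there. 90 mm (x, across the rail) x 36 (y) x 77 mm high, 0.14 kg. Origin: centre of underside. Housing up to 53 mm, then a centred nose to grip, 45 mm wide in x, from 53 to 77 mm. On the rail, origin 6 mm above the rail's underside. Sprung feet snap under the flange: 11-14 N straight up frees it.
- mod4: White two-pole breaker module, fourth (86 mm to +y of the middle) place on the rail; 2 to 4 are there. 90 mm (x, across the rail) x 36 (y) x 77 mm high, 0.14 kg. Origin: centre of underside. Housing up to 53 mm, then a centred nose to grip, 45 mm wide in x, from 53 to 77 mm. On the rail, origin 6 mm above the rail's underside. Sprung feet snap under the flange: 11-14 N straight up frees it.
- jig: Dark steel jig fixed to the bench: plate 110 (x) by 400 (y) by 12 mm thick; the rail lies flat on it along y. Origin: underside, amid four tapered dowels, 8 mm thick, 22 mm high, at x = +-25, y = +-122 mm (3.5 mm play beside the rail). At the +y end a bright steel end stop with an overhanging keeper, at the -y end the eccentric clamp.
- jig_load (a point): On the bed (12 mm above the bench) at jig x = 0, y = -9 mm, axes as the jig's: where the middle of the rail's underside is lowered, +-5 mm along y, to pass between the keeper and the open clamp.
- jig_home (a point): On the bed at jig x = 0, y = +5 mm: the middle of the rail's underside when its end is home against the end stop (face at y = 145 mm). The keeper reaches back to y = 137 mm, its underside 17.5 mm above the bed.
- clamp (a joint): Angle of the eccentric clamp, rad: 0 = fully open (start: 0 to 0.15), grows clockwise seen from above, limit 2.95. The lobe meets a rail laid at jig_load at about 1.1, has it home at about 2.5 and is tightest (dead centre) at 2.8. Takes 5 to 20 N at the knob, more as it tightens; from about 2.53 on it bears hard. Stays where it is left.
- clamp_lobe (a point): Centre of the lobe: the clamp's off-centre steel disc, 52 mm across, 13 mm off the clamp axis, with a 60 mm flange on top that overhangs the rail's end when clamped. 27 mm above the bench; it turns with the clamp.
- clamp_axis (a point): Point on the clamp's vertical axis, 62 mm above the bench, at jig x = 0, y = -173 mm; axes as the jig's.
- clamp_knob (a point): Point 72 mm above the bench on the black knob of the clamp's handle (20 mm thick, 43 to 86 mm above the bench), 60 mm from the clamp axis, at joint value q in direction -0.57 - q rad (anticlockwise from the jig's x): it swings from beyond the jig round its -y end to the robot's side. It spins freely on its pin: grip it from above and lead it round without turning the gripper.
- tray: Shallow plywood tray 160 mm (x) by 340 mm (y), walls 4 mm thick and 16 mm high, floor 4 mm thick, fixed. Origin: centre of its underside. Left or right of the jig.
- bin: Deep grey plastic bin 200 mm (x) by 260 mm (y), walls 4 mm thick and 60 mm high, floor 4 mm thick, fixed. Origin: centre of its underside. On the other side of the jig from the tray.
- bottle: Bystander: brown bottle with a black cap, 68 mm thick, 190 mm high. Origin: centre of its foot.
- scale: Bystander: white kitchen scale 170 by 220 mm, 26 mm high. Origin: centre of its underside.
- driver: Bystander: yellow-handled screwdriver, 200 mm long. Origin: below its middle.
- gclamp: Bystander: dark G-clamp lying flat, 140 by 85 mm, 18 mm high. Origin: near the middle of its frame, on its underside.
There are look-alikes about, which are no part of the job. Leave any blue or purple look-alike of the mod1 alone.

How it is judged:
On the way, in this order (a step that is already met when the one before it is completed fails the run):
1. the rail is home in the jig (middle within 4 mm of y = 5 mm, flat on the bed) and the clamp's lobe bears on it with more than 4 N (x of rail in the frame of jig between -0.006 and 0.006 m and y of rail in the frame of jig between 0.001 and 0.009 m and z of rail in the frame of jig between 0.008 and 0.016 m and angle between the y axis of rail and the y axis of jig, either way round below 0.05 rad and contact force between clamp and rail above 4 N), for 0.2 s.
2. all modules are in the bin while the rail is still home and the lobe bears on it (all of step 1 and x of mod1 in the frame of bin between -0.095 and 0.095 m and y of mod1 in the frame of bin between -0.125 and 0.125 m and z of mod1 in the frame of bin between 0 and 0.1 m and x of mod2 in the frame of bin between -0.095 and 0.095 m and y of mod2 in the frame of bin between -0.125 and 0.125 m and z of mod2 in the frame of bin between 0 and 0.1 m and x of mod3 in the frame of bin between -0.095 and 0.095 m and y of mod3 in the frame of bin between -0.125 and 0.125 m and z of mod3 in the frame of bin between 0 and 0.1 m and x of mod4 in the frame of bin between -0.095 and 0.095 m and y of mod4 in the frame of bin between -0.125 and 0.125 m and z of mod4 in the frame of bin between 0 and 0.1 m), for 0.2 s.
At the end, for the whole second after the job is handed in: Every module lies at rest in the bin (its origin within the walls and under 100 mm height), the bare rail lies at rest flat and right way up on the tray's floor within its walls (underside under 7 mm above the bench, tilt under 0.1 rad), and the clamp is turned back to below 0.3 rad (x of mod1 in the frame of bin between -0.095 and 0.095 m and y of mod1 in the frame of bin between -0.125 and 0.125 m and z of mod1 in the frame of bin between 0 and 0.1 m and linear speed of each of mod1, mod2, mod3, mod4, rail below 0.03 m/s and x of mod2 in the frame of bin between -0.095 and 0.095 m and y of mod2 in the frame of bin between -0.125 and 0.125 m and z of mod2 in the frame of bin between 0 and 0.1 m and x of mod3 in the frame of bin between -0.095 and 0.095 m and y of mod3 in the frame of bin between -0.125 and 0.125 m and z of mod3 in the frame of bin between 0 and 0.1 m and x of mod4 in the frame of bin between -0.095 and 0.095 m and y of mod4 in the frame of bin between -0.125 and 0.125 m and z of mod4 in the frame of bin between 0 and 0.1 m and x of rail in the frame of tray between -0.065 and 0.065 m and y of rail in the frame of tray between -0.03 and 0.03 m and z of rail in the frame of tray between 0 and 0.007 m and angle between rail's own z axis and vertical below 0.1 rad and value of joint clamp below 0.3 rad); the robot touches nothing.
It fails at once if the bottle is moved more than 30 mm (distance of bottle from where it was at the start of the episode above 0.03 m).
It fails at once if the scale is moved more than 30 mm (distance of scale from where it was at the start of the episode above 0.03 m).
It fails at once if the driver is moved more than 30 mm (distance of driver from where it was at the start of the episode above 0.03 m).
It fails at once if the gclamp is moved more than 30 mm (distance of gclamp from where it was at the start of the episode above 0.03 m).
Of mod1, mod2, mod3, mod4 only 2 to 4 are there at a start; the rules pass over those that are not, and their reading is None.
At some moment in a run one of mod1, mod2, mod3, mod4 may be knocked a few centimetres aside while the robot is not near it.
Once in a run the grip may slacken for a moment while it holds something.
It also fails if it takes over 210 s, if anything falls off the work surface, if the arm or the gripper's body presses on something with over 40 N, if the wrist force passes 120 N, or if a joint passes its speed limit or range.

## Working session

There is one attempt and no reset: what is moved stays moved. The work goes in short steps, Python scripts to look and compute and a tool call to move; the robot and the scene stay as the last step left them, time stands still between calls to the robot, and variables do not carry over. Pictures are saved under pics/ and viewed, about 12 in all and at most 16, crops included, and the job is handed in when it is done.

Besides the shell and the picture viewer there is one more tool, called after "Emit:" as name(argument=value, ...) on one line, values as JSON. carry_out: Moves the arm, as the interface text tells. Its arguments: {"type":"object","properties":{"targets":{"type":"array","items":{"type":"array","items":{"type":"number"}}},"force":{"type":"number"}},"required":["targets"]}

```bash
ls; mkdir -p pics
cat > h.py <<'E'
import numpy as np, cv2
from workcell import bot
from scipy.spatial.transform import Rotation as R
def grab(n):
    f=bot.grab_frame(n); return f
def cloud(f,T=None):
    """world xyz per pixel"""
    z=f["z_map"]; h,w=z.shape; K=np.array(f["K"])
    v,u=np.mgrid[0:h,0:w]
    d=np.stack([(u-K[0,2])/K[0,0],(v-K[1,2])/K[1,1]],-1)
    s=d.copy()
    for _ in range(8): s=d/(1+f["k1"]*(s**2).sum(-1,keepdims=True))
    p=np.concatenate([s*z[...,None],z[...,None]],-1)
    T=np.array(f["cam_to_world"]) if T is None else T
    P=p@T[:3,:3].T+T[:3,3]
    P[z==0]=np.nan
    return P
def pose(o=None):
    o=o or bot.observe(); T=np.eye(4)
    T[:3,:3]=R.from_euler('xyz',o["tool_rot"]).as_matrix(); T[:3,3]=o["position"]; return T
def wristcloud():
    T=pose(); f=grab("wrist"); return f,cloud(f,T@np.array(f["T_tool_cam"]))
def save(n,img): cv2.imwrite("pics/"+n+".png",cv2.cvtColor(img,cv2.COLOR_RGB2BGR))
def st():
    o=bot.observe(); r=lambda a,k=4:np.round(a,k).tolist()
    print("t",round(o["clock"],2),"p",r(o["position"]),"rot",r(o["tool_rot"]),"F",r(o["force"],1),"w",round(o["grip_width"],4),"q",r(o["qpos"],2))
E
python3 - <<'E'
from h import *
st()
for n in("top","scene"):
    f=grab(n); save(n+"0",f["color"]); np.savez(n+"0.npz",P=cloud(f),c=f["color"]); print(n,np.round(f["K"],1).tolist(),f["k1"],np.round(f["cam_to_world"],3).tolist())
E
```

```text
pics
t 0.0 p [0.2816, -0.5576, 0.2307] rot [-3.1404, 0.0001, 0.4678] F [-0.1, 0.1, 0.3] w 0.0852 q [1.03, 0.52, -0.04, 1.6, 0.02, 1.02, -0.11]
top [[437.3, 0.0, 278.4], [0.0, 437.3, 212.3], [0.0, 0.0, 1.0]] -0.0432022061939969 [[-0.012, -0.995, 0.102, 0.401], [-1.0, 0.014, 0.021, -0.091], [-0.022, -0.102, -0.995, 1.365], [0.0, 0.0, 0.0, 1.0]]
scene [[436.3, 0.0, 276.4], [0.0, 436.3, 215.5], [0.0, 0.0, 1.0]] 0.0030941134882265012 [[0.213, 0.602, -0.77, 1.441], [0.977, -0.149, 0.154, -0.245], [-0.021, -0.785, -0.619, 0.795], [0.0, 0.0, 0.0, 1.0]]
```

View pics/top0.png

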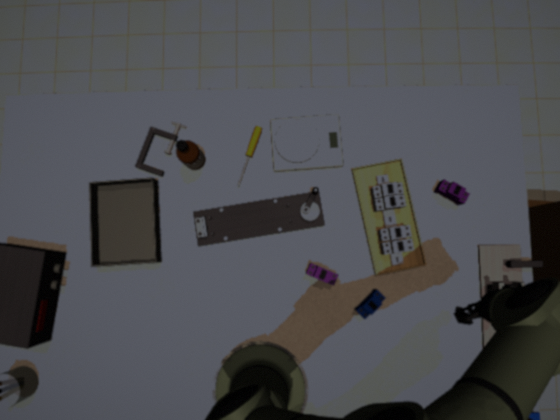

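View pics/scene0.png

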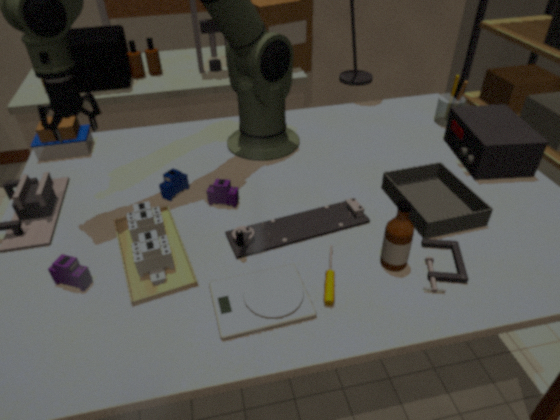

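Run:
```python
from h import *
d=np.load("top0.npz"); P=d["P"]; c=d["c"].astype(int)
z=P[...,2]
def comp(m,name,amin=60):
    n,l,s,ce=cv2.connectedComponentsWithStats(m.astype(np.uint8))
    for i in range(1,n):
        if s[i,4]<amin: continue
        q=P[l==i]; r=cv2.minAreaRect(q[:,:2].astype(np.float32)); 
        print(name,"px",ce[i].round(0),"n",s[i,4],"ctr",np.round(r[0],4),"size",np.round(r[1],4),"ang",round(r[2],1),"z",np.round(np.nanpercentile(q[:,2],[5,50,95]),4))
ok=(P[...,0]>0.2)&(P[...,1]<0.5)&(P[...,1]>-0.6)
print(np.nanmedian(z[100:160,20:120]))
comp(ok&(z>0.075)&(z<0.1)&(P[...,1]<-.2)&(P[...,1]>-.5),"nose",20)
comp(ok&(z>0.045)&(z<0.1)&(P[...,1]<-.2)&(P[...,1]>-.5),"mods")
comp(ok&(z>0.008)&(z<0.02)&(np.abs(P[...,1]+0.08)<.3),"jigtray",200)
comp(ok&(z>0.045)&(z<0.1)&(P[...,1]>-.22),"hi")
# crop zoom
im=d["c"]; save("crop1",cv2.resize(np.clip(im[130:290,180:480].astype(float)*2,0,255).astype(np.uint8),(800,427),interpolation=cv2.INTER_CUBIC))
```

```text
0.0003322532844207693
nose px [391. 195.] n 400 ctr [ 0.5792 -0.3974] size [0.0746 0.047 ] ang 7.3 z [0.0816 0.0869 0.0915]
nose px [397. 232.] n 189 ctr [ 0.4686 -0.4116] size [0.0358 0.043 ] ang 7.1 z [0.0807 0.0868 0.0923]
nose px [400. 246.] n 192 ctr [ 0.4288 -0.4173] size [0.0357 0.0437] ang 8.5 z [0.0825 0.0869 0.0917]
nose px [328. 275.] n 45 ctr [ 0.3447 -0.208 ] size [0.0153 0.0347] ang 89.8 z [0.0756 0.0782 0.0819]
nose px [373. 304.] n 156 ctr [ 0.2623 -0.3342] size [0.0354 0.0433] ang 44.3 z [0.0753 0.0783 0.0823]
mods px [388. 196.] n 763 ctr [ 0.5794 -0.3955] size [0.075  0.0892] ang 8.6 z [0.0582 0.0812 0.0906]
mods px [395. 233.] n 371 ctr [ 0.4688 -0.4115] size [0.0359 0.0891] ang 8.2 z [0.0584 0.0773 0.091 ]
mods px [397. 246.] n 380 ctr [ 0.4288 -0.4171] size [0.0358 0.0896] ang 8.3 z [0.059  0.0787 0.0907]
mods px [331. 277.] n 139 ctr [ 0.3397 -0.2143] size [0.0401 0.0364] ang 68.3 z [0.0493 0.0562 0.0805]
mods px [371. 304.] n 397 ctr [ 0.2612 -0.3345] size [0.0377 0.0901] ang 43.3 z [0.0491 0.0648 0.0807]
jigtray px [313. 144.] n 1670 ctr [ 0.7615 -0.1535] size [0.1713 0.2207] ang 3.6 z [0.0119 0.0168 0.0196]
jigtray px [257. 219.] n 3583 ctr [0.5237 0.0008] size [0.1128 0.4002] ang 8.5 z [0.0088 0.0124 0.0166]
hi px [196. 161.] n 126 ctr [0.6994 0.1868] size [0.0288 0.0674] ang 47.4 z [0.0476 0.0756 0.097 ]
hi px [143. 212.] n 390 ctr [0.5144 0.4021] size [0.2624 0.1795] ang 3.5 z [0.0469 0.0577 0.0635]
hi px [320. 273.] n 318 ctr [ 0.3513 -0.187 ] size [0.0816 0.036 ] ang 66.4 z [0.0502 0.075  0.0811]
```

View pics/crop1.png

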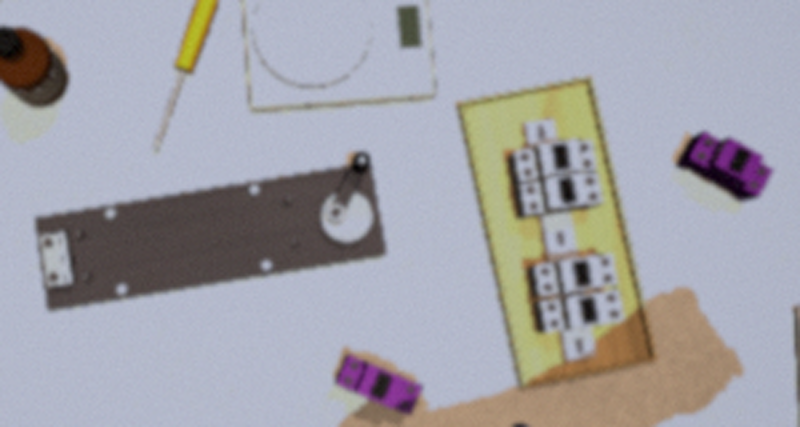

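```bash
cat >> h.py <<'E'
def plan(p,yaw,mm=30,turn=0.9,n=None,grip=0,T=None,ints=0):
    """rows (tool axes, mm / 6deg units) from pose T to p, yaw with tool straight down; prints"""
    T=pose() if T is None else T.copy(); p=np.array(p)
    G=R.from_euler('xyz',[np.pi,0,yaw]).as_matrix()
    rv=R.from_matrix(T[:3,:3].T@G).as_rotvec()
    k=n or max(1,int(np.ceil(max(np.linalg.norm(p-T[:3,3])*1000/mm,np.linalg.norm(rv)/np.radians(6)/turn))))
    out=[];p0=T[:3,3].copy()
    for i in range(k):
        d=T[:3,:3].T@(p0+(p-p0)*(i+1)/k-T[:3,3])*1000
        rv=R.from_matrix(T[:3,:3].T@G).as_rotvec()/(k-i)/np.radians(6)
        d=np.round(d,ints); rv=np.round(rv,2)
        T[:3,3]+=T[:3,:3]@d/1000; T[:3,:3]=T[:3,:3]@R.from_rotvec(rv*np.radians(6)).as_matrix()
        out.append([float(x) for x in d]+[float(x) for x in rv]+[grip])
    for i in range(0,k,5): print("[" +",".join("["+",".join(f"{x:g}" for x in r)+"]" for r in out[i:i+5])+"]")
    return T
E
python3 - <<'E'
from h import *
d=np.load("top0.npz"); P=d["P"]; z=P[...,2]
f={"K":None}
# ray-plane for pixel positions at height
C=np.array([[-0.012,-0.995,0.102,0.401],[-1,0.014,0.021,-0.091],[-0.022,-0.102,-0.995,1.365]])
fr=bot.grab_frame("top"); C=np.array(fr["cam_to_world"]); K=np.array(fr["K"])
def w(u,v,h):
    p=np.array([(u-K[0,2])/K[0,0],(v-K[1,2])/K[1,1]]); s=p
    for _ in range(8): s=p/(1+fr["k1"]*(s@s))
    r=C[:3,:3]@np.r_[s,1]; return (C[:3,3]+r*(h-C[2,3])/r[2])[:2]
for u,v in((110,213),(254,189),(266,265),(122,290)): print("dowel",w(180+(u+.5)*.375-.5,130+(v+.5)*.375-.5,.033).round(4))
print("knob",w(180+361*.375,130+160*.375,.086).round(4),"railmid",w(180+560*.375,130+238*.375,.019).round(4))
for n,h,pts in(("tray",.016,((459,103),(589,79),(653,357),(522,388))),):
    q=np.array([w(180+u*.375,130+v*.375,h) for u,v in pts]); print(n,q.round(4).tolist(),q.mean(0).round(4))
m=(z>.05)&(z<.07)&(P[...,1]>.27)&(P[...,1]<.53)&(P[...,0]<.66)&(P[...,0]>.36)
r=cv2.minAreaRect(P[m][:,:2].astype(np.float32)); print("bin",r, cv2.boxPoints(r).round(3).tolist())
m=(z>.01)&(z<.022)&(P[...,1]<-.28)&(P[...,1]>-.55)&(P[...,0]>.3)
n,l,s,_=cv2.connectedComponentsWithStats(m.astype(np.uint8),connectivity=8)
r=cv2.minAreaRect(P[m][:,:2].astype(np.float32)); print("tray",r)
# table shadow-proof: bottle, scale heights near
E
```

```text
dowel [0.5488 0.1133]
dowel [ 0.5743 -0.0532]
dowel [ 0.4865 -0.0659]
dowel [0.4599 0.0993]
knob [ 0.5971 -0.1744] railmid [ 0.5131 -0.4068]
tray [[0.6738, -0.2952], [0.7003, -0.4488], [0.3749, -0.5093], [0.3418, -0.3578]] [ 0.5227 -0.4028]
bin ((0.5137089490890503, 0.41335755586624146), (0.2623552083969116, 0.20212528109550476), 3.538029432296753) [[0.37700000405311584, 0.5059999823570251], [0.3889999985694885, 0.30399999022483826], [0.6510000228881836, 0.32100000977516174], [0.6380000114440918, 0.5220000147819519]]
tray ((0.5447443723678589, -0.4366098642349243), (0.4547252655029297, 0.24055449664592743), 9.026962280273438)
```

Run:
```python
from h import *
plan([.514,-.406,.23],.129)
```

```text
[[28,-3,0,-0,0,0.32,0],[27,-4,0,-0,0,0.32,0],[27,-5,0,-0,0,0.32,0],[27,-6,0,-0,0,0.32,0],[27,-7,0,-0,0,0.33,0]]
[[27,-7,1,-0,0,0.32,0],[26,-9,-0,-0,0,0.33,0],[27,-9,-0,-0,0,0.32,0],[25,-10,-0,-0,0,0.33,0],[26,-12,-0,-0.01,0,0.32,0]]
```

Emit:
carry_out(targets=[[28,-3,0,0,0,0.32,0],[27,-4,0,0,0,0.32,0],[27,-5,0,0,0,0.32,0],[27,-6,0,0,0,0.32,0],[27,-7,0,0,0,0.33,0]])

```text
clock: 0.57
position: [0.3983, -0.4808, 0.2311]
tool_rot: [-3.141, 0.0, 0.297]
force: [0.7, 0.2, 0.2]
grip_width: 0.0853
```

Emit:
carry_out(targets=[[27,-7,1,0,0,0.32,0],[26,-9,0,0,0,0.33,0],[27,-9,0,0,0,0.32,0],[25,-10,0,0,0,0.33,0],[26,-12,0,0,0,0.32,0]])

```text
clock: 0.98
position: [0.5152, -0.4051, 0.2301]
tool_rot: [-3.141, 0.0, 0.128]
force: [-0.2, -0.9, 0.7]
grip_width: 0.0854
```

Run:
```python
from h import *
st(); f,P=wristcloud(); save("w1",np.clip(f["color"]*1.8,0,255).astype(np.uint8)); st(); print(np.round(f["T_tool_cam"],3).tolist())
z=P[...,2]
m=((z>.08)&(z<.095)).astype(np.uint8)
n,l,s,ce=cv2.connectedComponentsWithStats(m)
for i in range(1,n):
    if s[i,4]<300: continue
    q=P[l==i]; r=cv2.minAreaRect(q[:,:2].astype(np.float32)); print(ce[i].round(),np.round(r[0],4),np.round(r[1],4),round(r[2],2),np.nanmedian(q[:,2]).round(4))
np.savez("w1.npz",P=P,c=f["color"])
```

```text
t 0.98 p [0.5152, -0.4051, 0.2301] rot [-3.1414, 0.0004, 0.1275] F [-0.2, -0.9, 0.7] w 0.0854 q [0.57, 0.57, 0.01, 1.52, -0.01, 1.05, -0.86]
t 1.03 p [0.5205, -0.4001, 0.2298] rot [-3.1391, -0.0024, 0.1308] F [4.4, 7.5, -1.1] w 0.0855 q [0.56, 0.57, 0.01, 1.51, -0.01, 1.05, -0.87]
[[0.001, -0.965, -0.263, 0.068], [1.0, 0.001, -0.0, 0.0], [0.001, -0.263, 0.965, -0.143], [0.0, 0.0, 0.0, 1.0]]
[42. 80.] [ 0.5982 -0.1743] [0.02   0.0192] 51.64 0.0866
[280. 105.] [ 0.5991 -0.3934] [0.0358 0.0442] 7.63 0.0878
[281. 149.] [ 0.5609 -0.3987] [0.036 0.045] 7.62 0.0878
[282. 261.] [ 0.4499 -0.4143] [0.0773 0.0453] 8.05 0.0875
```

View pics/w1.png

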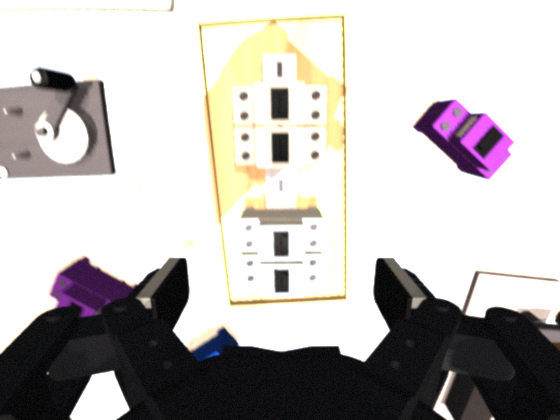

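Run:
```python
from h import *
st(); T=plan([.5147,-.4057,.15],.134,grip=90); plan([.5147,-.4057,.035],.134,grip=90,T=T)
```

```text
t 1.03 p [0.5205, -0.4001, 0.2298] rot [-3.1391, -0.0024, 0.1308] F [4.4, 7.5, -1.1] w 0.0855 q [0.56, 0.57, 0.01, 1.51, -0.01, 1.05, -0.87]
[[-2,2,27,-0.01,-0.01,-0.01,90],[-2,1,26,-0.01,-0.01,-0.01,90],[-3,2,27,-0,-0,-0.01,90]]
[[0,-0,29,-0,-0,-0,90],[0,-0,28,-0,-0,-0,90],[0,-0,29,-0,-0,-0,90],[0,-0,29,-0,-0,-0,90]]
```

Emit:
carry_out(targets=[[0,0,27,0,0,0,90],[0,0,27,0,0,0,90],[0,0,26,0,0,0,90],[0,0,25,0,0,0,90],[0,0,0,0,0,0,90]])

```text
clock: 1.45
position: [0.5123, -0.4043, 0.1205]
tool_rot: [-3.137, 0.005, 0.13]
force: [-0.6, 0.5, -0.4]
grip_width: 0.0554
```

Emit:
carry_out(targets=[[0,0,0,0,0,0,90],[0,0,0,0,0,0,90],[0,0,0,0,0,0,90]])

```text
clock: 1.7
position: [0.515, -0.4064, 0.1271]
tool_rot: [3.14, -0.002, 0.129]
force: [0.2, 0.7, 1.0]
grip_width: 0.0556
```

Run:
```python
from h import *
st(); f,P=wristcloud(); save("w2",np.clip(f["color"]*1.8,0,255).astype(np.uint8)); st()
z=P[...,2]
m=((z>.08)&(z<.095)).astype(np.uint8)
n,l,s,ce=cv2.connectedComponentsWithStats(m)
for i in range(1,n):
    if s[i,4]<300: continue
    q=P[l==i]; r=cv2.minAreaRect(q[:,:2].astype(np.float32)); print(ce[i].round(),np.round(r[0],4),np.round(r[1],4),round(r[2],2),np.nanmedian(q[:,2]).round(4))
```

```text
t 1.7 p [0.515, -0.4064, 0.1271] rot [3.14, -0.0017, 0.1295] F [0.2, 0.7, 1.0] w 0.0556 q [0.58, 0.68, 0.0, 1.6, -0.0, 0.85, -0.86]
t 1.75 p [0.515, -0.4064, 0.127] rot [3.14, -0.0017, 0.1294] F [-0.4, 0.5, -0.6] w 0.0552 q [0.58, 0.68, 0.0, 1.6, -0.0, 0.85, -0.86]
[278.  93.] [ 0.5988 -0.3935] [0.0362 0.0453] 7.66 0.0877
[278. 161.] [ 0.5611 -0.3986] [0.0357 0.0452] 8.79 0.0877
[280. 310.] [ 0.4597 -0.4134] [0.0574 0.0446] 8.3 0.0875
```

View pics/w2.png

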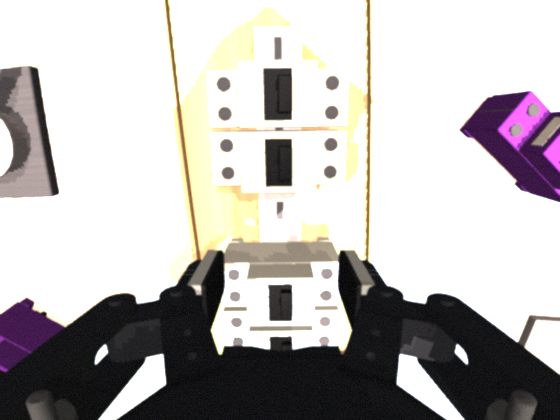

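Emit:
carry_out(targets=[[0,-1,25,0,0,0,90],[0,0,25,0,0,0,90],[0,0,20,0,0,-0.06,90],[0,0,14,0,0,0,90],[0,0,8,0,0,0,90]])

```text
clock: 2.17
position: [0.5141, -0.4047, 0.0324]
tool_rot: [-3.141, 0.0, 0.136]
force: [-0.0, 0.3, 0.6]
grip_width: 0.0552
```

Emit:
carry_out(targets=[[0,0,4,0,0,0,90],[0,0,4,0,0,0,90],[0,0,3,0,0,0,90],[0,0,3,0,0,0,90],[0,0,0,0,0,0,90]])

```text
clock: 2.58
position: [0.5143, -0.4049, 0.0194]
tool_rot: [3.141, -0.0, 0.136]
force: [-0.2, -0.1, 0.4]
grip_width: 0.0553
```

Emit:
carry_out(targets=[[0,0,2,0,0,0,90],[0,0,2,0,0,0,90],[0,0,0,0,0,0,90]])

```text
clock: 2.83
position: [0.5142, -0.4047, 0.0151]
tool_rot: [-3.142, 0.0, 0.136]
force: [-0.1, -0.3, 0.0]
grip_width: 0.0549
```

Emit:
carry_out(targets=[[0,0,1,0,0,0,90],[0,0,1,0,0,0,90],[0,0,0,0,0,0,90]])

```text
clock: 3.08
position: [0.5142, -0.4048, 0.0132]
tool_rot: [-3.141, 0.0, 0.136]
force: [-0.3, -0.2, 0.1]
grip_width: 0.0555
```

Emit:
carry_out(targets=[[0,0,1,0,0,0,90],[0,0,1,0,0,0,90],[0,0,0,0,0,0,90]])

```text
clock: 3.33
position: [0.5142, -0.4047, 0.0111]
tool_rot: [-3.141, 0.0, 0.136]
force: [-0.1, 0.2, -0.5]
grip_width: 0.0553
```

Emit:
carry_out(targets=[[0,0,1,0,0,0,90],[0,0,1,0,0,0,90],[0,0,0,0,0,0,90]])

```text
clock: 3.58
position: [0.5142, -0.4047, 0.0091]
tool_rot: [-3.141, 0.0, 0.136]
force: [-0.2, -0.2, 0.7]
grip_width: 0.0554
```

Emit:
carry_out(targets=[[0,0,1,0,0,0,90],[0,0,1,0,0,0,90],[0,0,0,0,0,0,90]])

```text
clock: 3.83
position: [0.5142, -0.4047, 0.0071]
tool_rot: [-3.141, 0.0, 0.136]
force: [-0.2, -0.7, -0.7]
grip_width: 0.0548
```

Emit:
carry_out(targets=[[0,0,0,0,0,0,150],[0,0,0,0,0,0,200],[0,0,0,0,0,0,255],[0,0,0,0,0,0,255],[0,0,0,0,0,0,255]], force=100)

```text
clock: 4.25
position: [0.5144, -0.4051, 0.008]
tool_rot: [3.141, -0.0, 0.136]
force: [-2.6, 1.9, 9.3]
grip_width: 0.0309
```

Emit:
carry_out(targets=[[0,0,-2,0,0,0,255],[0,0,-3,0,0,0,255],[0,0,-4,0,0,0,255],[0,0,-6,0,0,0,255],[0,0,0,0,0,0,255]])

```text
clock: 4.67
position: [0.5146, -0.4051, 0.0234]
tool_rot: [3.141, -0.001, 0.136]
force: [1.6, -0.3, -7.0]
grip_width: 0.0305
```

Run:
```python
from h import *
st()
```

```text
t 4.67 p [0.5146, -0.4051, 0.0234] rot [3.1409, -0.0008, 0.1358] F [1.6, -0.3, -7.0] w 0.0305 q [0.58, 0.82, -0.0, 1.64, 0.0, 0.67, -0.86]
```

Emit:
carry_out(targets=[[0,0,-10,0,0,0,255],[0,0,-20,0,0,0,255],[0,0,-25,0,0,0,255],[0,0,-25,0,0,0,255],[0,0,-25,0,0,0,255]])

```text
clock: 5.08
position: [0.514, -0.4047, 0.1289]
tool_rot: [-3.141, 0.0, 0.136]
force: [1.2, 0.3, -9.1]
grip_width: 0.0309
```

```bash
cat >> h.py <<'E'
def px2w(f,u,v,h):
    C=np.array(f["cam_to_world"]); K=np.array(f["K"]); p=np.array([(u-K[0,2])/K[0,0],(v-K[1,2])/K[1,1]]); s=p
    for _ in range(8): s=p/(1+f["k1"]*(s@s))
    r=C[:3,:3]@np.r_[s,1]; return (C[:3,3]+r*(h-C[2,3])/r[2])[:2]
E
python3 - <<'E'
from h import *
st()
fs=[bot.grab_frame("top") for _ in range(6)]; f=fs[0]
c=np.mean([x["color"].astype(float) for x in fs],0); zz=np.median([x["z_map"] for x in fs],0)
f["z_map"]=zz; P=cloud(f); g=c.mean(-1); np.savez("top1.npz",P=P,c=c)
z=P[...,2]; sub=np.zeros(g.shape,bool); sub[185:252,185:335]=1
plate=sub&(z>.008)&(z<.02); e=cv2.minAreaRect(P[plate][:,:2].astype(np.float32)); print("plate",e)
m=(g>np.median(g[plate])*1.6)&plate&(cv2.erode(cv2.morphologyEx(plate.astype(np.uint8),cv2.MORPH_CLOSE,np.ones((9,9))),np.ones((5,5)))>0)
n,l,s,ce=cv2.connectedComponentsWithStats(m.astype(np.uint8))
bg=np.median(g[plate])
for i in range(1,n):
    u,v=ce[i].round().astype(int); w=g[v-4:v+5,u-4:u+5]-bg*1.15; w[w<0]=0
    y,x=np.mgrid[v-4:v+5,u-4:u+5]; cu,cv_=(w*x).sum()/w.sum(),(w*y).sum()/w.sum()
    print("bright",s[i,4],round(cu,2),round(cv_,2),px2w(f,cu,cv_,.013).round(4),np.nanmedian(z[l==i]).round(4))
m=sub&(z>.024)&(z<.045)
n,l,s,ce=cv2.connectedComponentsWithStats(m.astype(np.uint8))
for i in range(1,n):
    print("hi",s[i,4],ce[i].round(1),np.nanmean(P[l==i],0).round(4))
save("jig",cv2.resize(np.clip(c[180:260,180:340]*3,0,255).astype(np.uint8),(800,400),interpolation=cv2.INTER_CUBIC))
E
```

```text
t 5.08 p [0.514, -0.4047, 0.1289] rot [-3.1414, 0.0002, 0.1358] F [1.2, 0.3, -9.1] w 0.0309 q [0.57, 0.68, 0.0, 1.6, -0.0, 0.86, -0.86]
plate ((0.5513983368873596, 0.004833787679672241), (0.16838544607162476, 0.4006790518760681), 8.582021713256836)
bright 7 274.49 198.87 [ 0.5822 -0.0513] 0.015
bright 8 220.45 207.98 [0.556  0.1179] 0.0145
bright 14 280.13 230.53 [ 0.4832 -0.0677] 0.0144
bright 13 225.56 239.53 [0.4574 0.1018] 0.0151
hi 324 [310.1 209.1] [ 0.5461 -0.1603  0.0357]
hi 4 [287.5 204.5] [ 0.5618 -0.0916  0.0315]
hi 202 [200.7 227. ] [0.4956 0.1749 0.0361]
hi 4 [209.5 217.5] [0.5249 0.1488 0.0319]
hi 4 [290.5 220.5] [ 0.5124 -0.1001  0.0308]
hi 6 [212.  233.5] [0.4757 0.1413 0.0293]
```

View pics/jig.png

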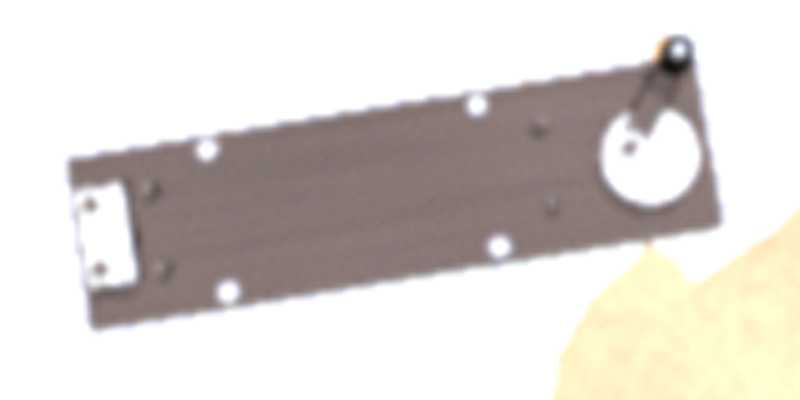

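Run:
```python
from h import *
T=plan([.5204,.016,.12],1.7226,n=20,grip=255)
```

```text
[[3,-21,0,-0,0,-0.76,255],[5,-20,1,-0,-0,-0.76,255],[6,-20,-0,-0,-0,-0.76,255],[8,-20,0,-0,-0,-0.76,255],[10,-18,1,-0,-0,-0.76,255]]
[[11,-18,-0,-0,-0,-0.76,255],[12,-17,0,-0,-0,-0.76,255],[14,-16,1,-0,-0,-0.76,255],[15,-15,-0,-0,-0,-0.76,255],[16,-13,0,-0,-0,-0.76,255]]
[[17,-13,0,-0,-0,-0.76,255],[18,-11,1,-0,-0,-0.75,255],[19,-9,0,-0,-0,-0.76,255],[19,-8,0,-0,-0,-0.75,255],[20,-6,1,-0,-0,-0.76,255]]
[[21,-5,0,-0,-0,-0.75,255],[21,-3,0,-0,-0,-0.76,255],[21,-1,1,-0.01,-0,-0.75,255],[21,-0,0,-0,-0.01,-0.76,255],[21,2,0,-0.01,-0,-0.75,255]]
```

Emit:
carry_out(targets=[[3,-21,0,0,0,-0.76,255],[5,-20,0,0,0,-0.76,255],[6,-20,0,0,0,-0.76,255],[8,-20,0,0,0,-0.76,255],[10,-18,0,0,0,-0.76,255]])

```text
clock: 5.8
position: [0.5152, -0.2985, 0.1258]
tool_rot: [-3.139, 0.001, 0.538]
force: [0.7, 0.2, -8.0]
grip_width: 0.031
```

Emit:
carry_out(targets=[[11,-18,0,0,0,-0.76,255],[12,-17,0,0,0,-0.76,255],[14,-16,0,0,0,-0.76,255],[15,-15,0,0,0,-0.76,255],[16,-13,0,0,0,-0.76,255]])

```text
clock: 6.22
position: [0.5172, -0.1937, 0.126]
tool_rot: [-3.139, 0.001, 0.936]
force: [0.5, 0.4, -7.7]
grip_width: 0.0308
```

Emit:
carry_out(targets=[[17,-13,0,0,0,-0.76,255],[18,-11,0,0,0,-0.76,255],[19,-9,0,0,0,-0.76,255],[19,-8,0,0,0,-0.76,255],[20,-6,0,0,0,-0.76,255]])

```text
clock: 6.63
position: [0.5186, -0.0889, 0.1262]
tool_rot: [-3.14, -0.0, 1.334]
force: [0.2, -0.2, -8.9]
grip_width: 0.0306
```

Emit:
carry_out(targets=[[21,-5,0,0,0,-0.75,255],[21,-3,0,0,0,-0.75,255],[21,-1,0,0,0,-0.75,255],[21,0,0,0,0,-0.75,255],[21,2,0,0,0,-0.75,255]])

```text
clock: 7.05
position: [0.5213, 0.0179, 0.1272]
tool_rot: [-3.141, -0.0, 1.73]
force: [1.0, 0.2, -7.9]
grip_width: 0.0304
```

Emit:
carry_out(targets=[[0,0,0,0,0,0,255],[0,0,0,0,0,0,255],[0,0,0,0,0,0,255]])

```text
clock: 7.3
position: [0.5214, 0.0162, 0.1272]
tool_rot: [-3.141, 0.0, 1.724]
force: [-0.1, -1.3, -8.8]
grip_width: 0.031
```

Run:
```python
from h import *
st(); f,P=wristcloud(); f2=bot.grab_frame("scene")
save("w3",np.vstack([np.clip(f["color"]*1.8,0,255).astype(np.uint8)[:300],np.clip(f2["color"].astype(float)*1.6,0,255).astype(np.uint8)[100:400]]))
z=P[...,2]
m=((z>.19)&(z<.23)).astype(np.uint8)
n,l,s,ce=cv2.connectedComponentsWithStats(m)
for i in range(1,n):
    if s[i,4]<300: continue
    q=P[l==i]; r=cv2.minAreaRect(q[:,:2].astype(np.float32)); print(ce[i].round(),np.round(r[0],4),np.round(r[1],4),round(r[2],2),np.nanmedian(q[:,2]).round(4))
```

```text
t 7.3 p [0.5214, 0.0162, 0.1272] rot [-3.1413, 0.0002, 1.7238] F [-0.1, -1.3, -8.8] w 0.031 q [0.18, 0.53, -0.44, 1.95, 0.33, 0.73, -0.3]
[281.  60.] [0.5103 0.0944] [0.0458 0.0232] 9.97 0.2068
[282. 211.] [0.5153 0.0626] [0.0462 0.0364] 9.93 0.2067
[280. 376.] [0.5215 0.0204] [0.1297 0.034 ] 8.9 0.2134
```

View pics/w3.png

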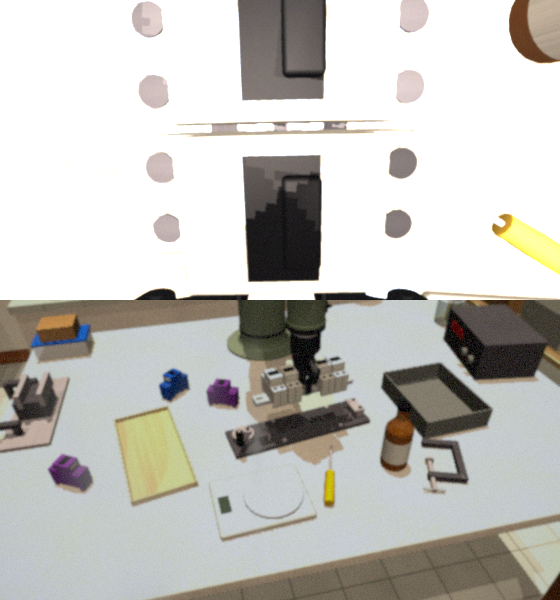

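Emit:
carry_out(targets=[[0,-1,20,0,0,0,255],[0,0,20,0,0,0,255],[0,0,18,0,0,0,255],[0,0,14,0,0,0,255],[0,0,8,0,0,0,255]])

```text
clock: 7.82
position: [0.5198, 0.0151, 0.0458]
tool_rot: [-3.14, 0.0, 1.722]
force: [-0.3, 0.5, -8.4]
grip_width: 0.0307
```

Emit:
carry_out(targets=[[0,0,4,0,0,0,255],[0,0,0,0,0,0,255],[0,0,0,0,0,0,255]])

```text
clock: 8.07
position: [0.5208, 0.0156, 0.0438]
tool_rot: [3.141, 0.0, 1.722]
force: [0.5, -0.5, -8.2]
grip_width: 0.0308
```

Emit:
carry_out(targets=[[0,0,3,0,0,0,255],[0,0,3,0,0,0,255],[0,0,3,0,0,0,255],[0,0,0,0,0,0,255]])

```text
clock: 8.4
position: [0.5202, 0.0156, 0.0339]
tool_rot: [-3.141, 0.0, 1.722]
force: [-0.0, 0.5, -8.4]
grip_width: 0.0308
```

Run:
```python
from h import *
st()
```

```text
t 8.4 p [0.5202, 0.0156, 0.0339] rot [-3.1412, 0.0, 1.7223] F [-0.0, 0.5, -8.4] w 0.0308 q [0.11, 0.68, -0.35, 1.99, 0.43, 0.54, -0.39]
```

Emit:
carry_out(targets=[[0,0,3,0,0,0,255],[0,0,3,0,0,0,255],[0,0,3,0,0,0,255],[0,0,3,0,0,0,255],[0,0,0,0,0,0,255]])

```text
clock: 8.82
position: [0.52, 0.0157, 0.0216]
tool_rot: [-3.141, -0.0, 1.722]
force: [1.0, -0.3, -8.3]
grip_width: 0.0308
```

Emit:
carry_out(targets=[[0,0,2,0,0,0,255],[0,0,2,0,0,0,255],[0,0,1,0,0,0,255],[0,0,0,0,0,0,255]])

```text
clock: 9.15
position: [0.5203, 0.0157, 0.0171]
tool_rot: [-3.141, 0.0, 1.722]
force: [-0.4, -0.5, -7.7]
grip_width: 0.0306
```

Emit:
carry_out(targets=[[0,0,1,0,0,0,255],[0,0,1,0,0,0,255],[0,0,0,0,0,0,255]])

```text
clock: 9.4
position: [0.5205, 0.0157, 0.0159]
tool_rot: [3.141, 0.0, 1.722]
force: [-5.4, -1.3, 9.3]
grip_width: 0.031
```

Emit:
carry_out(targets=[[0,0,0,0,0,0,200],[0,0,0,0,0,0,150],[0,0,0,0,0,0,90],[0,0,0,0,0,0,90],[0,0,-2,0,0,0,90]])

```text
clock: 9.82
position: [0.5205, 0.0158, 0.0173]
tool_rot: [3.141, -0.0, 1.722]
force: [-0.2, -0.3, -0.1]
grip_width: 0.0557
```

Emit:
carry_out(targets=[[0,0,-5,0,0,0,90],[0,0,-20,0,0,0,90],[0,0,-35,0,0,0,90],[0,0,-35,0,0,0,90],[0,0,-35,0,0,0,90]])

```text
clock: 10.23
position: [0.52, 0.0159, 0.1492]
tool_rot: [-3.141, -0.0, 1.723]
force: [1.2, -0.3, -0.7]
grip_width: 0.0551
```

Emit:
carry_out(targets=[[-30,0,0,0,0,0,90],[-30,0,0,0,0,0,90],[-30,0,0,0,0,0,90],[-30,0,0,0,0,0,90],[0,0,0,0,0,0,90]])

```text
clock: 10.65
position: [0.5386, -0.1092, 0.1476]
tool_rot: [-3.141, 0.002, 1.716]
force: [0.1, -0.6, -0.2]
grip_width: 0.0552
```

```bash
cat >> h.py <<'E'
JO=np.array([.519,.0249]); JA=np.radians(8.7); JR=np.array([[np.cos(JA),-np.sin(JA)],[np.sin(JA),np.cos(JA)]])
def j2w(x,y): return JO+JR@np.array([x,y])
def w2j(p): return JR.T@(np.array(p)[:2]-JO)
def knob(q):
    a=-.57-q; return j2w(.06*np.cos(a),-.173+.06*np.sin(a))
E
python3 - <<'E'
from h import *
bot.grab_frame("wrist"); st(); f,P=wristcloud()
save("w4",np.clip(f["color"]*1.5,0,255).astype(np.uint8))
np.savez("w4.npz",P=P,c=f["color"])
z=P[...,2]
for lo,hi in((.088,.101),(.078,.088)):
  m=((z>lo)&(z<hi)).astype(np.uint8)
  n,l,s,ce=cv2.connectedComponentsWithStats(m)
  for i in range(1,n):
    if s[i,4]<150: continue
    q=P[l==i]; r=cv2.minAreaRect(q[:,:2].astype(np.float32)); print(ce[i].round(),np.round(r[0],4),np.round(r[1],4),round(r[2],2),np.nanmedian(q[:,2]).round(4),"jig",w2j(r[0]).round(4))
print("knob0",knob(0),knob(.15))
E
```

```text
t 10.7 p [0.5384, -0.1061, 0.1475] rot [3.1416, 0.0009, 1.7177] F [-0.9, 1.3, -0.6] w 0.0551 q [0.41, 0.54, -0.44, 1.86, 0.31, 0.81, -0.05]
[282. 106.] [ 0.5287 -0.0293] [0.0449 0.0365] 10.21 0.0957 jig [ 0.0014 -0.055 ]
[282. 173.] [ 0.5346 -0.0694] [0.0448 0.0358] 10.01 0.0957 jig [ 0.0011 -0.0956]
[ 31. 290.] [ 0.3494 -0.1904] [0.0209 0.0303] 77.77 0.08 jig [-0.2002 -0.1871]
[338. 316.] [ 0.5947 -0.1746] [0.0117 0.0192] 25.26 0.0863 jig [ 0.0447 -0.2087]
knob0 [ 0.59999847 -0.17047402] [ 0.59574179 -0.17839418]
```

View pics/w4.png

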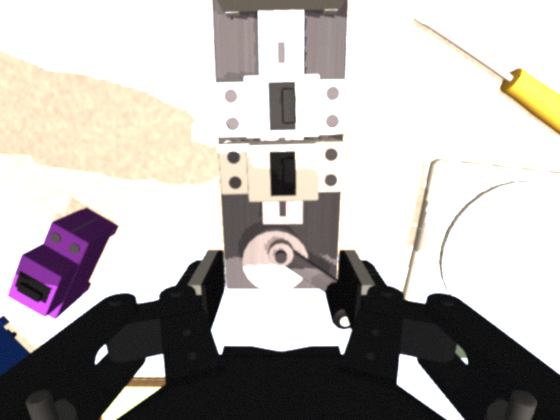

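Run:
```python
from h import *
st(); plan([.598,-.1745,.12],1.7226,n=4,grip=90)
```

```text
t 10.75 p [0.5384, -0.1039, 0.1476] rot [3.1414, 0.0, 1.7201] F [-0.4, 0.5, -0.3] w 0.0555 q [0.4, 0.54, -0.44, 1.86, 0.31, 0.81, -0.05]
[[-20,12,7,0,0,-0.01,90],[-19,12,7,0,0,-0,90],[-20,12,7,0,0,-0.01,90],[-20,12,7,0,0,-0,90]]
```

Emit:
carry_out(targets=[[-20,12,7,0,0,0,90],[-20,12,7,0,0,0,90],[-20,12,7,0,0,0,90],[-19,12,7,0,0,0,90],[0,0,0,0,0,0,90]])

```text
clock: 11.17
position: [0.5992, -0.1758, 0.1181]
tool_rot: [-3.141, 0.0, 1.721]
force: [-0.6, 0.6, -0.5]
grip_width: 0.0555
```

Emit:
carry_out(targets=[[0,0,0,0,0,0,90],[0,0,0,0,0,0,90],[0,0,0,0,0,0,90]])

```text
clock: 11.42
position: [0.5978, -0.1724, 0.1197]
tool_rot: [3.141, -0.0, 1.724]
force: [0.4, 0.1, 0.7]
grip_width: 0.055
```

Good: within 2 mm of the knob's axis; descend to z ≈ 0.055 and close.

Emit:
carry_out(targets=[[-2,0,20,0,0,0,90],[0,0,20,0,0,0,90],[0,0,15,0,0,0,90],[0,0,10,0,0,0,90],[0,0,0,0,0,0,90]])

```text
clock: 11.83
position: [0.5972, -0.1748, 0.0529]
tool_rot: [-3.14, -0.001, 1.723]
force: [-0.7, 0.4, 0.6]
grip_width: 0.0551
```

Emit:
carry_out(targets=[[0,0,0,0,0,0,150],[0,0,0,0,0,0,180],[0,0,0,0,0,0,200],[0,0,0,0,0,0,230],[0,0,0,0,0,0,230]], force=80)

```text
clock: 12.25
position: [0.5985, -0.1757, 0.0556]
tool_rot: [3.141, 0.0, 1.722]
force: [-4.3, 1.9, 10.4]
grip_width: 0.018
```

Run:
```python
from h import *
st()
o=bot.observe()
a=w2j(o["position"])-[0,-.173]; print(a,np.hypot(*a), "q",-.57-np.arctan2(a[1],a[0]))
```

```text
t 12.25 p [0.5985, -0.1757, 0.0556] rot [3.1407, 0.0004, 1.7222] F [-4.3, 1.9, 10.4] w 0.018 q [0.44, 0.76, -0.37, 1.71, 0.38, 0.74, 0.03]
[ 0.04819438 -0.03731119] 0.06094935158411304 q 0.08879843182986402
```

```bash
cat >> h.py <<'E'
def arc(q1,n,grip=230,rad=.06):
    o=bot.observe(); T=pose(o)
    a=w2j(o["position"])-[0,-.173]; q0=-.57-np.arctan2(a[1],a[0])
    if q0<-1: q0+=2*np.pi
    p=np.array(o["position"][:2]); out=[]
    A=np.array(j2w(0,-.173)); r0=np.hypot(*a)
    for i in range(n):
        q=q0+(q1-q0)*(i+1)/n; r=r0+(rad-r0)*(i+1)/n; th=-.57-q
        t=j2w(r*np.cos(th),-.173+r*np.sin(th)); d=T[:2,:2].T@(t-p)*1000; d=np.round(d*2)/2
        p=p+T[:2,:2]@d/1000; out.append([float(d[0]),float(d[1]),0,0,0,0,grip])
    print("q0",round(q0,3),"r0",round(r0,4))
    for i in range(0,n,5): print("["+",".join("["+",".join(f"{x:g}" for x in r)+"]" for r in out[i:i+5])+"]")
E
python3 - <<'E'
from h import *
arc(2.72,30)
E
```

```text
q0 0.089 r0 0.0609
[[-4,-3.5,0,0,0,0,230],[-4,-4,0,0,0,0,230],[-3,-4,0,0,0,0,230],[-3,-4.5,0,0,0,0,230],[-3,-4.5,0,0,0,0,230]]
[[-2,-5,0,0,0,0,230],[-2,-5,0,0,0,0,230],[-1,-5,0,0,0,0,230],[-1,-5.5,0,0,0,0,230],[-0.5,-5,0,0,0,0,230]]
[[0.5,-5.5,0,0,0,0,230],[0.5,-5,0,0,0,0,230],[1,-5.5,0,0,0,0,230],[1.5,-5,0,0,0,0,230],[1.5,-5,0,0,0,0,230]]
[[2.5,-4.5,0,0,0,0,230],[2.5,-4.5,0,0,0,0,230],[3.5,-4.5,0,0,0,0,230],[3.5,-4,0,0,0,0,230],[3.5,-3.5,0,0,0,0,230]]
[[4,-3.5,0,0,0,0,230],[4.5,-3,0,0,0,0,230],[4.5,-2.5,0,0,0,0,230],[5,-2,0,0,0,0,230],[5,-2,0,0,0,0,230]]
[[5,-1,0,0,0,0,230],[5.5,-1,0,0,0,0,230],[5,-0.5,0,0,0,0,230],[5.5,0.5,0,0,0,0,230],[5,0.5,0,0,0,0,230]]
```

Emit:
carry_out(targets=[[-4,-3.5,0,0,0,0,230],[-4,-4,0,0,0,0,230],[-3,-4,0,0,0,0,230],[-3,-4.5,0,0,0,0,230],[-3,-4.5,0,0,0,0,230]])

```text
clock: 12.67
position: [0.5819, -0.196, 0.0557]
tool_rot: [3.138, 0.001, 1.722]
force: [3.9, 0.9, 5.8]
grip_width: 0.0182
```

Emit:
carry_out(targets=[[-2,-5,0,0,0,0,230],[-2,-5,0,0,0,0,230],[-1,-5,0,0,0,0,230],[-1,-5.5,0,0,0,0,230],[-0.5,-5,0,0,0,0,230]])

```text
clock: 13.08
position: [0.5576, -0.2075, 0.0558]
tool_rot: [3.138, 0.003, 1.721]
force: [5.0, -5.6, 5.7]
grip_width: 0.0181
```

Run:
```python
from h import *
st(); arc(2.72,20)
```

```text
t 13.08 p [0.5576, -0.2075, 0.0558] rot [3.138, 0.0025, 1.7215] F [5.0, -5.6, 5.7] w 0.0181 q [0.51, 0.73, -0.37, 1.79, 0.39, 0.69, 0.07]
q0 0.953 r0 0.0626
[[0,-5.5,0,0,0,0,230],[0.5,-5.5,0,0,0,0,230],[1.5,-5.5,0,0,0,0,230],[1.5,-5,0,0,0,0,230],[2,-5.5,0,0,0,0,230]]
[[2,-4.5,0,0,0,0,230],[3,-5,0,0,0,0,230],[3.5,-4,0,0,0,0,230],[3.5,-4.5,0,0,0,0,230],[4,-3.5,0,0,0,0,230]]
[[4,-3.5,0,0,0,0,230],[4.5,-3,0,0,0,0,230],[5,-2.5,0,0,0,0,230],[5,-2,0,0,0,0,230],[5,-1.5,0,0,0,0,230]]
[[5,-1.5,0,0,0,0,230],[5.5,-0.5,0,0,0,0,230],[5.5,-0.5,0,0,0,0,230],[5,0.5,0,0,0,0,230],[5.5,0.5,0,0,0,0,230]]
```

Emit:
carry_out(targets=[[0,-5.5,0,0,0,0,230],[0.5,-5.5,0,0,0,0,230],[1.5,-5.5,0,0,0,0,230],[1.5,-5,0,0,0,0,230],[2,-5.5,0,0,0,0,230]])

```text
clock: 13.5
position: [0.5308, -0.2072, 0.0558]
tool_rot: [3.137, 0.004, 1.721]
force: [10.3, -12.7, -0.8]
grip_width: 0.0176
```

Emit:
carry_out(targets=[[2,-4.5,0,0,0,0,230],[3,-5,0,0,0,0,230],[3.5,-4,0,0,0,0,230],[3.5,-4.5,0,0,0,0,230],[4,-3.5,0,0,0,0,230]])

```text
clock: 13.92
position: [0.506, -0.1948, 0.0557]
tool_rot: [3.139, 0.004, 1.72]
force: [3.9, -15.8, 6.1]
grip_width: 0.0184
```

Run:
```python
from h import *
st(); arc(2.75,12)
```

```text
t 13.92 p [0.506, -0.1948, 0.0557] rot [3.1387, 0.004, 1.7201] F [3.9, -15.8, 6.1] w 0.0184 q [0.52, 0.67, -0.37, 1.93, 0.4, 0.61, 0.04]
q0 1.829 r0 0.0625
[[4,-3,0,0,0,0,230],[4,-2.5,0,0,0,0,230],[4,-2.5,0,0,0,0,230],[4,-2,0,0,0,0,230],[4.5,-1.5,0,0,0,0,230]]
[[4.5,-1.5,0,0,0,0,230],[5,-1,0,0,0,0,230],[4.5,-0.5,0,0,0,0,230],[4.5,-0,0,0,0,0,230],[4.5,0,0,0,0,0,230]]
[[5,0.5,0,0,0,0,230],[4.5,1,0,0,0,0,230]]
```

Emit:
carry_out(targets=[[4,-3,0,0,0,0,230],[4,-2.5,0,0,0,0,230],[4,-2.5,0,0,0,0,230],[4,-2,0,0,0,0,230],[4.5,-1.5,0,0,0,0,230]])

```text
clock: 14.33
position: [0.491, -0.1759, 0.0556]
tool_rot: [3.14, 0.003, 1.72]
force: [-0.8, -12.7, 10.5]
grip_width: 0.0178
```

Emit:
carry_out(targets=[[4.5,-1.5,0,0,0,0,230],[5,-1,0,0,0,0,230],[4.5,-0.5,0,0,0,0,230],[4.5,0,0,0,0,0,230],[0,0,0,0,0,0,230]])

```text
clock: 14.75
position: [0.4851, -0.1574, 0.0556]
tool_rot: [3.141, 0.003, 1.721]
force: [-3.3, -9.4, 13.1]
grip_width: 0.0181
```

Run:
```python
from h import *
st(); arc(2.75,5)
```

```text
t 14.75 p [0.4851, -0.1574, 0.0556] rot [3.1406, 0.0032, 1.7209] F [-3.3, -9.4, 13.1] w 0.0181 q [0.46, 0.63, -0.36, 2.02, 0.41, 0.56, -0.03]
q0 2.537 r0 0.0611
[[2.5,0,0,0,0,0,230],[2.5,0.5,0,0,0,0,230],[2.5,0.5,0,0,0,0,230],[3,0.5,0,0,0,0,230],[2.5,0.5,0,0,0,0,230]]
```

Emit:
carry_out(targets=[[2.5,0,0,0,0,0,230],[2.5,0.5,0,0,0,0,230],[2.5,0.5,0,0,0,0,230],[2.5,0.5,0,0,0,0,230],[0,0,0,0,0,0,230]])

```text
clock: 15.17
position: [0.4845, -0.1504, 0.0556]
tool_rot: [-3.141, 0.006, 1.718]
force: [-4.4, -26.3, 13.0]
grip_width: 0.0175
```

Run:
```python
from h import *
from scipy.optimize import least_squares
st(); arc(2.75,3)
p=np.array([(0.5985,-.1757),(0.5819,-.196),(0.5576,-.2075),(0.5308,-.2072),(0.506,-.1948),(0.491,-.1759),(0.4851,-.1574),bot.observe()["position"][:2]])
s=least_squares(lambda v:np.hypot(*(p-v).T)-.06,[.545,-.146]); print(s.x,s.fun.round(4))
a=p-s.x; print((-.57-(np.arctan2(a[:,1],a[:,0])-JA)).round(3))
```

```text
t 15.17 p [0.4845, -0.1504, 0.0556] rot [-3.1411, 0.006, 1.7182] F [-4.4, -26.3, 13.0] w 0.0175 q [0.45, 0.63, -0.36, 2.02, 0.41, 0.56, -0.05]
q0 2.653 r0 0.0608
[[2,0.5,0,0,0,0,230],[2,0.5,0,0,0,0,230],[1.5,0.5,0,0,0,0,230]]
[ 0.54461278 -0.14892665] [ 0.0002  0.0001 -0.     -0.0001 -0.      0.      0.0001  0.0001]
[0.043 0.483 0.934 1.385 1.852 2.257 2.582 2.699]
```

Emit:
carry_out(targets=[[1,0,0,0,0,0,230],[0,0,0,0,0,0,150],[0,0,0,0,0,0,90],[0,0,0,0,0,0,90],[0,0,-5,0,0,0,90]])

```text
clock: 15.58
position: [0.4843, -0.1441, 0.0591]
tool_rot: [-3.141, -0.001, 1.723]
force: [0.2, -0.1, -0.5]
grip_width: 0.0548
```

Emit:
carry_out(targets=[[0,0,-20,0,0,0,90],[0,0,-25,0,0,0,90],[0,0,-25,0,0,0,90],[0,0,-25,0,0,0,90],[0,0,-20,0,0,0,90]])

```text
clock: 16.0
position: [0.4848, -0.1442, 0.1765]
tool_rot: [3.141, 0.0, 1.723]
force: [-0.2, -0.2, -0.5]
grip_width: 0.0553
```

```bash
sed -i 's/^JO=.*; JA/JO=np.array([.5186,.0235]); JA/' h.py
cat >> h.py <<'E'
def noses(f,P,lo=.09,hi=.101,amin=150):
    z=P[...,2]; m=((z>lo)&(z<hi)).astype(np.uint8); n,l,s,ce=cv2.connectedComponentsWithStats(m)
    for i in range(1,n):
        if s[i,4]<amin: continue
        q=P[l==i]; r=cv2.minAreaRect(q[:,:2].astype(np.float32)); print("px",ce[i].round(),np.round(r[0],4),np.round(r[1],4),round(r[2],2),"z",np.nanmedian(q[:,2]).round(4),"jig",w2j(r[0]).round(4))
E
python3 - <<'E'
from h import *
bot.grab_frame("top"); st(); f,P=wristcloud(); noses(f,P)
ft=bot.grab_frame("top"); noses(ft,cloud(ft),amin=30)
save("w5",np.clip(f["color"]*1.5,0,255).astype(np.uint8))
E
```

```text
t 16.05 p [0.4862, -0.1444, 0.1795] rot [3.1372, 0.0019, 1.7228] F [3.0, 0.1, 4.7] w 0.0552 q [0.53, 0.43, -0.47, 1.94, 0.26, 0.82, 0.07]
px [369.  40.] [ 0.5282 -0.013 ] [0.0456 0.0366] 9.3 z 0.0958 jig [ 0.0039 -0.0375]
px [367. 101.] [ 0.5348 -0.053 ] [0.0455 0.0366] 9.79 z 0.0958 jig [ 0.0044 -0.078 ]
px [275. 212.] [ 0.5345 -0.0536] [0.0445 0.0355] 9.24 z 0.0956 jig [ 0.0041 -0.0786]
px [261. 214.] [ 0.5282 -0.0135] [0.0449 0.0358] 10.0 z 0.095 jig [ 0.0039 -0.038 ]
px [223. 220.] [0.5108 0.0974] [0.0454 0.0754] 9.28 z 0.0951 jig [0.0035 0.0743]
px [ 43. 299.] [0.2887 0.6305] [0.008  0.2764] 81.92 z 0.096 jig [-0.1354  0.6348]
px [500. 301.] [ 0.2622 -0.6992] [0.1183 0.0182] 1.37 z 0.0982 jig [-0.3628 -0.6756]
px [520. 290.] [ 0.2946 -0.7589] [0.0517 0.0186] 1.36 z 0.0984 jig [-0.3398 -0.7395]
px [521. 314.] [ 0.2323 -0.7571] [0.0624 0.0156] 2.94 z 0.0972 jig [-0.4011 -0.7283]
px [ 10. 390.] [0.0238 0.7203] [0.0985 0.0639] 1.8 z 0.0987 jig [-0.3837  0.7636]
```

View pics/w5.png

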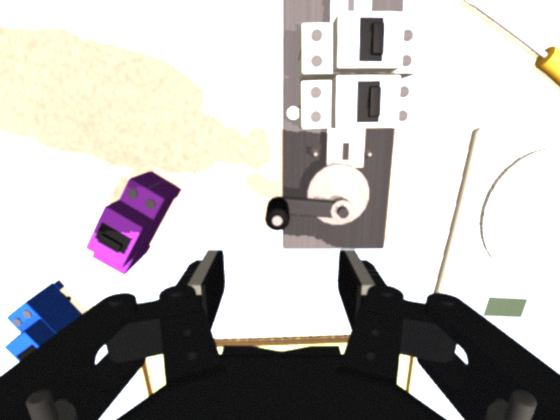

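Run:
```python
from h import *
st(); plan([.5082,.117,.15],1.7226,n=10,grip=60)
```

```text
t 16.15 p [0.4853, -0.1446, 0.1758] rot [3.1392, 0.0012, 1.7224] F [-0.8, -0.0, -0.8] w 0.0554 q [0.53, 0.44, -0.47, 1.95, 0.27, 0.81, 0.07]
[[26,6,3,0,0,-0,60],[25,6,2,0,0,-0,60],[26,7,3,0,0,-0,60],[25,6,2,0,0,-0,60],[26,6,3,0,0,-0,60]]
[[25,6,2,0,0,-0,60],[26,6,3,0.01,0,-0,60],[25,7,3,0,0,-0,60],[26,6,2,0.01,0.01,-0,60],[25,6,3,0,0,-0,60]]
```

Emit:
carry_out(targets=[[26,6,3,0,0,0,60],[25,6,2,0,0,0,60],[26,7,3,0,0,0,60],[25,6,2,0,0,0,60],[26,6,3,0,0,0,60]])

```text
clock: 16.57
position: [0.4955, -0.012, 0.1605]
tool_rot: [-3.141, -0.0, 1.722]
force: [1.1, 0.3, -0.1]
grip_width: 0.0656
```

Emit:
carry_out(targets=[[25,6,2,0,0,0,60],[26,6,3,0,0,0,60],[25,7,3,0,0,0,60],[26,6,2,0,0,0,60],[25,6,3,0,0,0,60]])

```text
clock: 16.98
position: [0.5068, 0.1184, 0.1474]
tool_rot: [-3.14, -0.0, 1.723]
force: [1.2, -0.6, -0.1]
grip_width: 0.0648
```

Emit:
carry_out(targets=[[0,0,0,0,0,0,60],[0,0,0,0,0,0,60],[0,0,0,0,0,0,60]])

```text
clock: 17.23
position: [0.507, 0.1165, 0.1477]
tool_rot: [-3.14, 0.0, 1.723]
force: [0.3, -0.0, 0.3]
grip_width: 0.0654
```

Run:
```python
from h import *
st(); f,P=wristcloud(); noses(f,P)
plan([.5082,.117,.08],1.7226,n=5,grip=60)
```

```text
t 17.23 p [0.507, 0.1165, 0.1477] rot [-3.1403, 0.0003, 1.7226] F [0.3, -0.0, 0.3] w 0.0654 q [0.02, 0.51, -0.48, 1.93, 0.33, 0.78, -0.49]
px [556. 159.] [0.6837 0.1913] [0.0073 0.0392] 20.64 z 0.0925 jig [0.1886 0.1409]
px [281. 251.] [0.5107 0.0977] [0.0453 0.0758] 9.45 z 0.0956 jig [0.0034 0.0745]
[[0,0,14,-0,0,-0,60],[0,1,13,-0,0,-0,60],[1,-0,14,-0,0,-0,60],[-0,0,13,-0,0,-0,60],[-0,0,14,-0.01,0,-0.01,60]]
```

Emit:
carry_out(targets=[[1,1,25,0,0,0,60],[0,0,22,0,0,0,60],[0,0,16,0,0,0,60],[0,0,8,0,0,0,60],[0,0,5,0,0,0,60]])

```text
clock: 17.7
position: [0.5079, 0.1171, 0.0714]
tool_rot: [-3.14, 0.0, 1.721]
force: [0.3, 0.7, 0.6]
grip_width: 0.0651
```

Emit:
carry_out(targets=[[0,0,0,0,0,0,60],[0,0,0,0,0,0,120],[0,0,0,0,0,0,160],[0,0,0,0,0,0,200],[0,0,0,0,0,0,200]], force=80)

```text
clock: 18.12
position: [0.5086, 0.1179, 0.0735]
tool_rot: [3.141, 0.0, 1.722]
force: [-4.7, -1.1, 10.2]
grip_width: 0.0435
```

Emit:
carry_out(targets=[[0,0,-1,0,0,0,200],[0,0,-2,0,0,0,200],[0,0,-2,0,0,0,200],[0,0,-3,0,0,0,200],[0,0,-4,0,0,0,200]])

```text
clock: 18.53
position: [0.5085, 0.1181, 0.0848]
tool_rot: [3.141, -0.0, 1.722]
force: [0.1, -0.0, -1.6]
grip_width: 0.0433
```

Emit:
carry_out(targets=[[0,0,-12,0,0,0,200],[0,0,-20,0,0,0,200],[0,0,-22,0,0,0,200],[0,0,-21,0,0,0,200],[10,4,0,0,0,0,200]])

```text
clock: 18.95
position: [0.5122, 0.1276, 0.1637]
tool_rot: [3.137, 0.001, 1.72]
force: [1.8, -0.3, 0.1]
grip_width: 0.0433
```

Emit:
carry_out(targets=[[20,7,0,0,0,0,200],[30,10,0,0,0,0,200],[30,10,0,0,0,0,200],[30,10,0,0,0,0,200],[30,11,0,0,0,0,200]])

```text
clock: 19.37
position: [0.5369, 0.276, 0.1598]
tool_rot: [3.142, -0.0, 1.722]
force: [0.8, -0.7, -1.1]
grip_width: 0.0432
```

Emit:
carry_out(targets=[[30,10,0,0,0,0,200],[30,10,0,0,0,0,200],[30,10,0,0,0,0,200],[30,11,0,0,0,0,200],[30,10,0,0,0,0,200]])

```text
clock: 19.78
position: [0.5647, 0.432, 0.1596]
tool_rot: [-3.141, -0.0, 1.722]
force: [0.5, 0.4, -1.5]
grip_width: 0.0434
```

Emit:
carry_out(targets=[[20,7,0,0,0,0,200],[11,3,0,0,0,0,200],[0,0,0,0,0,0,200],[0,0,0,0,0,0,200],[0,0,0,0,0,0,200]])

```text
clock: 20.2
position: [0.5701, 0.4615, 0.1593]
tool_rot: [-3.141, 0.001, 1.722]
force: [-0.0, -0.3, -2.2]
grip_width: 0.0435
```

Run:
```python
from h import *
st(); f,P=wristcloud(); z=P[...,2]
save("w6",np.clip(f["color"]*1.8,0,255).astype(np.uint8))
ft=bot.grab_frame("top"); Q=cloud(ft); z=Q[...,2]; m=(z>.05)&(z<.07)&(Q[...,1]>.27)&(Q[...,1]<.55)&(Q[...,0]<.7)&(Q[...,0]>.33)
```

```text
t 20.2 p [0.5701, 0.4615, 0.1593] rot [-3.1414, 0.0006, 1.7218] F [-0.0, -0.3, -2.2] w 0.0435 q [-0.51, 0.8, -0.45, 1.32, 0.36, 1.1, -0.86]
```

View pics/w6.png

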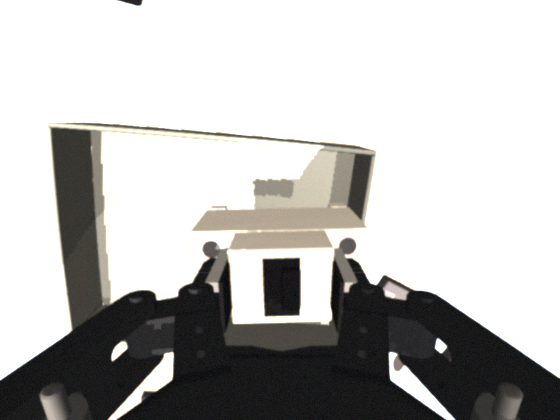

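Emit:
carry_out(targets=[[0,0,25,0,0,0,200],[0,0,25,0,0,0,200],[0,0,22,0,0,0,200],[0,0,14,0,0,0,200],[0,0,8,0,0,0,200]])

```text
clock: 20.72
position: [0.5698, 0.4612, 0.0636]
tool_rot: [-3.14, 0.001, 1.722]
force: [-0.2, -0.6, -1.2]
grip_width: 0.0433
```

Emit:
carry_out(targets=[[0,0,2,0,0,0,200],[0,0,0,0,0,0,200],[0,0,0,0,0,0,110],[0,0,0,0,0,0,60],[0,0,0,0,0,0,60]])

```text
clock: 21.13
position: [0.5705, 0.4627, 0.0646]
tool_rot: [3.14, -0.001, 1.722]
force: [0.3, 0.4, -0.2]
grip_width: 0.0647
```

Emit:
carry_out(targets=[[0,0,-10,0,0,0,60],[0,0,-25,0,0,0,60],[0,0,-30,0,0,0,60],[0,0,-30,0,0,0,60],[-15,-5,0,0,0,0,60]])

```text
clock: 21.55
position: [0.5683, 0.4512, 0.1658]
tool_rot: [3.135, -0.007, 1.724]
force: [0.2, 1.1, 0.9]
grip_width: 0.0651
```

Run:
```python
from h import *
st(); plan([.514,.078,.15],1.7226,n=15,grip=60)
```

```text
t 21.55 p [0.5683, 0.4512, 0.1658] rot [3.1346, -0.0066, 1.7242] F [0.2, 1.1, 0.9] w 0.0651 q [-0.49, 0.78, -0.46, 1.35, 0.36, 1.09, -0.85]
[[-24,-7,1,0,-0,0,60],[-24,-8,1,0,-0,0,60],[-24,-7,1,0.01,-0,0,60],[-24,-8,0,0,-0.01,0,60],[-24,-7,1,0.01,-0,0,60]]
[[-24,-7,1,0,-0.01,0,60],[-24,-8,1,0.01,-0,0,60],[-24,-7,1,0,-0.01,0,60],[-24,-7,1,0.01,-0,0,60],[-24,-8,1,0,-0.01,0,60]]
[[-24,-7,1,0.01,-0,0,60],[-24,-8,1,0,-0.01,0,60],[-24,-7,1,0.01,-0,0,60],[-25,-7,1,0,-0.01,0.01,60],[-24,-8,1,0.01,-0,0,60]]
```

Emit:
carry_out(targets=[[-36,-11,1,0,0,0,60],[-36,-11,1,0,0,0,60],[-36,-11,1,0,0,0,60],[-36,-11,1,0,0,0,60],[-36,-11,1,0,0,0,60]])

```text
clock: 21.97
position: [0.5399, 0.2589, 0.1545]
tool_rot: [3.14, -0.0, 1.722]
force: [1.1, 0.6, -0.4]
grip_width: 0.0654
```

Emit:
carry_out(targets=[[-36,-11,1,0,0,0,60],[-36,-11,1,0,0,0,60],[-36,-11,1,0,0,0,60],[-36,-11,1,0,0,0,60],[-30,-9,1,0,0,0,60]])

```text
clock: 22.38
position: [0.5137, 0.0778, 0.1493]
tool_rot: [3.14, 0.001, 1.721]
force: [1.7, -1.4, 0.0]
grip_width: 0.0652
```

Emit:
carry_out(targets=[[0,0,0,0,0,0,60],[0,0,0,0,0,0,60],[0,0,0,0,0,0,60],[0,0,0,0,0,0,60]])

```text
clock: 22.72
position: [0.5144, 0.0816, 0.1489]
tool_rot: [3.141, -0.0, 1.724]
force: [0.5, 0.5, -0.3]
grip_width: 0.0653
```

Run:
```python
from h import *
st(); f,P=wristcloud(); noses(f,P)
ft=bot.grab_frame("top"); Q=cloud(ft); noses(ft,Q,amin=40); print("bin"); noses(ft,Q,.07,.088,amin=60)
plan([.5135,.0778,.072],1.7226,n=5,grip=60)
```

```text
t 22.72 p [0.5144, 0.0816, 0.1489] rot [3.1405, -0.0004, 1.7236] F [0.5, 0.5, -0.3] w 0.0653 q [0.1, 0.51, -0.49, 1.93, 0.33, 0.78, -0.43]
px [278. 231.] [0.5136 0.0789] [0.0452 0.0365] 9.82 z 0.0956 jig [0.0035 0.0555]
px [279. 336.] [ 0.5269 -0.0036] [0.0445 0.0198] 9.01 z 0.0955 jig [ 0.0041 -0.028 ]
px [275. 211.] [ 0.5344 -0.0536] [0.0447 0.0355] 9.31 z 0.0958 jig [ 0.0039 -0.0786]
px [261. 214.] [ 0.5276 -0.0135] [0.045  0.0359] 10.54 z 0.0952 jig [ 0.0033 -0.038 ]
px [ 43. 299.] [0.288  0.6302] [0.0105 0.2777] 80.71 z 0.0952 jig [-0.1362  0.6347]
px [499. 289.] [ 0.2986 -0.6976] [0.017  0.0454] 88.08 z 0.0972 jig [-0.3265 -0.6795]
px [520. 300.] [ 0.2691 -0.7586] [0.1026 0.0188] 1.31 z 0.0974 jig [-0.3649 -0.7354]
px [500. 306.] [ 0.2551 -0.697 ] [0.0155 0.0608] 83.56 z 0.0986 jig [-0.3695 -0.6723]
px [ 10. 390.] [0.0234 0.7202] [0.0971 0.062 ] 1.19 z 0.0987 jig [-0.3841  0.7636]
bin
px [456. 190.] [ 0.5944 -0.596 ] [0.045  0.0381] 60.73 z 0.0768 jig [-0.0188 -0.6238]
px [104. 202.] [0.5701 0.4611] [0.0462 0.0387] 7.88 z 0.0807 jig [0.1171 0.4248]
px [263. 225.] [ 0.495  -0.0192] [0.0231 0.0343] 10.58 z 0.0723 jig [-0.0298 -0.0387]
px [ 46. 297.] [0.2884 0.6304] [0.0101 0.2778] 81.16 z 0.0793 jig [-0.1358  0.6347]
px [323. 274.] [ 0.3497 -0.191 ] [0.0456 0.0359] 66.14 z 0.0774 jig [-0.1994 -0.1864]
px [496. 303.] [ 0.2613 -0.6928] [0.1189 0.006 ] 1.13 z 0.0796 jig [-0.3627 -0.6691]
px [512. 302.] [ 0.2605 -0.7379] [0.1184 0.0348] 0.18 z 0.0732 jig [-0.3703 -0.7136]
px [372. 304.] [ 0.2619 -0.3345] [0.0367 0.0432] 44.0 z 0.0774 jig [-0.3079 -0.315 ]
px [ 20. 382.] [0.0328 0.71  ] [0.0982 0.0425] 20.57 z 0.0787 jig [-0.3763  0.7521]
px [510. 419.] [-0.067 -0.725] [0.1279 0.0086] 88.54 z 0.0762 jig [-0.6921 -0.6513]
[[-1,-0,15,0,-0,0,60],[-0,-0,16,0,-0,0,60],[-1,-1,15,0,-0,0,60],[-1,0,15,0,-0,0.01,60],[-1,-0,16,0,-0,0,60]]
```

Emit:
carry_out(targets=[[-3,0,25,0,0,0,60],[0,-1,22,0,0,0,60],[0,0,16,0,0,0,60],[0,0,8,0,0,0,60],[0,0,5,0,0,0,60]])

```text
clock: 23.23
position: [0.5131, 0.0781, 0.0714]
tool_rot: [-3.14, -0.0, 1.723]
force: [0.2, 0.0, -1.0]
grip_width: 0.0653
```

Emit:
carry_out(targets=[[0,0,0,0,0,0,60],[0,0,0,0,0,0,120],[0,0,0,0,0,0,160],[0,0,0,0,0,0,200],[0,0,0,0,0,0,200]], force=80)

```text
clock: 23.65
position: [0.5139, 0.0775, 0.0735]
tool_rot: [3.14, 0.0, 1.722]
force: [-3.0, 0.0, 10.1]
grip_width: 0.0434
```

Emit:
carry_out(targets=[[0,0,-1,0,0,0,200],[0,0,-2,0,0,0,200],[0,0,-2,0,0,0,200],[0,0,-3,0,0,0,200],[0,0,-4,0,0,0,200]])

```text
clock: 24.07
position: [0.5136, 0.0774, 0.0847]
tool_rot: [3.141, 0.0, 1.722]
force: [-1.2, -0.3, -1.1]
grip_width: 0.0432
```

Emit:
carry_out(targets=[[0,0,-12,0,0,0,200],[0,0,-20,0,0,0,200],[0,0,-22,0,0,0,200],[0,0,-21,0,0,0,200],[0,0,0,0,0,0,200]])

```text
clock: 24.48
position: [0.5152, 0.0779, 0.1638]
tool_rot: [3.136, -0.0, 1.722]
force: [0.9, 0.4, -0.5]
grip_width: 0.0433
```

Emit:
carry_out(targets=[[10,0,0,0,0,0,200],[20,0,0,0,0,0,200],[35,0,0,0,0,0,200],[35,-1,0,0,0,0,200],[35,-1,0,0,0,0,200]])

```text
clock: 24.9
position: [0.4901, 0.2124, 0.159]
tool_rot: [-3.141, -0.0, 1.722]
force: [0.9, 0.1, -1.2]
grip_width: 0.0434
```

Emit:
carry_out(targets=[[35,-1,0,0,0,0,200],[35,-1,0,0,0,0,200],[35,-1,0,0,0,0,200],[35,0,0,0,0,0,200],[35,0,0,0,0,0,200]])

```text
clock: 25.32
position: [0.4603, 0.3852, 0.1588]
tool_rot: [-3.141, 0.0, 1.723]
force: [1.2, -0.9, -0.8]
grip_width: 0.0435
```

Emit:
carry_out(targets=[[35,0,0,0,0,0,200],[25,0,0,0,0,0,200],[10,0,0,0,0,0,200],[0,0,0,0,0,0,200],[0,0,0,0,0,0,200]])

```text
clock: 25.73
position: [0.4504, 0.4522, 0.1586]
tool_rot: [-3.141, 0.001, 1.723]
force: [1.0, -0.9, -0.9]
grip_width: 0.0436
```

Emit:
carry_out(targets=[[0,0,0,0,0,0,200],[0,0,0,0,0,0,200]])

```text
clock: 25.9
position: [0.4517, 0.451, 0.1592]
tool_rot: [-3.142, 0.001, 1.721]
force: [0.9, -0.2, -1.6]
grip_width: 0.0432
```

Emit:
carry_out(targets=[[2,0,25,0,0,0,200],[0,0,25,0,0,0,200],[0,0,22,0,0,0,200],[0,0,14,0,0,0,200],[0,0,8,0,0,0,200]])

```text
clock: 26.32
position: [0.4509, 0.453, 0.0637]
tool_rot: [-3.14, 0.001, 1.721]
force: [0.2, 0.2, -1.1]
grip_width: 0.0435
```

Emit:
carry_out(targets=[[0,0,2,0,0,0,200],[0,0,0,0,0,0,200],[0,0,0,0,0,0,110],[0,0,0,0,0,0,60],[0,0,0,0,0,0,60]])

```text
clock: 26.73
position: [0.4513, 0.4546, 0.0644]
tool_rot: [3.14, -0.001, 1.722]
force: [-0.5, -0.4, 1.3]
grip_width: 0.0651
```

Emit:
carry_out(targets=[[0,0,-10,0,0,0,60],[0,0,-25,0,0,0,60],[0,0,-30,0,0,0,60],[0,0,-30,0,0,0,60],[-15,0,0,0,0,0,60]])

```text
clock: 27.15
position: [0.4534, 0.4438, 0.1651]
tool_rot: [3.136, -0.007, 1.725]
force: [0.9, 1.3, 0.8]
grip_width: 0.0654
```

Emit:
carry_out(targets=[[-36,0,1,0,0,0,60],[-36,0,1,0,0,0,60],[-36,0,1,0,0,0,60],[-36,1,1,0,0,0,60],[-36,1,1,0,0,0,60]])

```text
clock: 27.57
position: [0.4825, 0.2603, 0.1545]
tool_rot: [3.14, -0.0, 1.723]
force: [1.9, 0.2, 0.2]
grip_width: 0.0654
```

Emit:
carry_out(targets=[[-36,1,0,0,0,0,60],[-36,1,0,0,0,0,60],[-36,1,0,0,0,0,60],[-36,0,0,0,0,0,60],[-36,0,0,0,0,0,60]])

```text
clock: 27.98
position: [0.5127, 0.0826, 0.1544]
tool_rot: [3.14, 0.0, 1.722]
force: [1.7, 1.2, -0.7]
grip_width: 0.0653
```

Emit:
carry_out(targets=[[-36,0,0,0,0,0,60],[-36,0,0,0,0,0,60],[-25,0,0,0,0,0,60],[0,0,0,0,0,0,60],[0,0,0,0,0,0,60]])

```text
clock: 28.4
position: [0.5273, -0.0128, 0.1541]
tool_rot: [3.141, 0.0, 1.72]
force: [-0.3, 0.1, 0.0]
grip_width: 0.0654
```

Run:
```python
from h import *
bot.grab_frame("wrist"); bot.grab_frame("wrist"); bot.grab_frame("wrist"); st(); f,P=wristcloud(); noses(f,P)
ft=bot.grab_frame("top"); Q=cloud(ft); Q[(Q[...,1]<-.12)|(Q[...,0]<.4)|(Q[...,1]>.55)]=np.nan; noses(ft,Q,amin=40); print("bin"); noses(ft,Q,.07,.088,amin=60)
plan([.528,-.0133,.072],1.7226,n=5,grip=60)
```

```text
t 28.55 p [0.5271, -0.0103, 0.1538] rot [3.1409, -0.0003, 1.7239] F [-0.1, -0.0, -1.1] w 0.0654 q [0.27, 0.51, -0.49, 1.91, 0.33, 0.8, -0.24]
px [280. 228.] [ 0.5281 -0.0127] [0.0452 0.0366] 9.66 z 0.0956 jig [ 0.004  -0.0372]
px [281. 281.] [ 0.5346 -0.0527] [0.0442 0.0376] 10.01 z 0.0956 jig [ 0.0043 -0.0778]
bin
px [104. 203.] [0.5705 0.4614] [0.0467 0.0386] 10.27 z 0.0811 jig [0.1175 0.4251]
px [105. 242.] [0.4505 0.4551] [0.045  0.0395] 12.22 z 0.0812 jig [-0.002  0.437]
[[-1,0,16,0,-0,0,60],[-0,0,17,0,-0,0,60],[-1,0,16,0,-0,0,60],[-0,0,16,0,-0,0.01,60],[-1,0,17,0,-0,0,60]]
```

Emit:
carry_out(targets=[[-3,1,28,0,0,0,60],[0,0,24,0,0,0,60],[0,0,16,0,0,0,60],[0,0,8,0,0,0,60],[0,0,5,0,0,0,60]])

```text
clock: 29.07
position: [0.5282, -0.0136, 0.0715]
tool_rot: [-3.141, -0.0, 1.724]
force: [-0.3, 0.1, -0.8]
grip_width: 0.0654
```

Emit:
carry_out(targets=[[0,0,0,0,0,0,60],[0,0,0,0,0,0,120],[0,0,0,0,0,0,160],[0,0,0,0,0,0,200],[0,0,0,0,0,0,200]], force=80)

```text
clock: 29.48
position: [0.5288, -0.0144, 0.0736]
tool_rot: [3.14, 0.0, 1.722]
force: [-5.3, 0.5, 9.8]
grip_width: 0.0436
```

Emit:
carry_out(targets=[[0,0,-1,0,0,0,200],[0,0,-2,0,0,0,200],[0,0,-2,0,0,0,200],[0,0,-3,0,0,0,200],[0,0,-4,0,0,0,200]])

```text
clock: 29.9
position: [0.5288, -0.0144, 0.0848]
tool_rot: [3.141, -0.0, 1.722]
force: [0.4, 0.0, -2.3]
grip_width: 0.0434
```

Emit:
carry_out(targets=[[0,0,-12,0,0,0,200],[0,0,-20,0,0,0,200],[0,0,-22,0,0,0,200],[0,0,-21,0,0,0,200],[0,0,0,0,0,0,200]])

```text
clock: 30.32
position: [0.5305, -0.0142, 0.1639]
tool_rot: [3.136, 0.001, 1.722]
force: [1.2, 0.1, 0.5]
grip_width: 0.0436
```

Emit:
carry_out(targets=[[10,3,0,0,0,0,200],[20,6,0,0,0,0,200],[35,10,0,0,0,0,200],[35,10,0,0,0,0,200],[35,10,0,0,0,0,200]])

```text
clock: 30.73
position: [0.5464, 0.1271, 0.1591]
tool_rot: [-3.141, -0.0, 1.722]
force: [1.8, 0.1, -1.1]
grip_width: 0.0435
```

Emit:
carry_out(targets=[[35,10,0,0,0,0,200],[35,10,0,0,0,0,200],[35,10,0,0,0,0,200],[35,10,0,0,0,0,200],[35,10,0,0,0,0,200]])

```text
clock: 31.15
position: [0.569, 0.3081, 0.1589]
tool_rot: [-3.141, -0.0, 1.723]
force: [0.6, -1.1, -1.7]
grip_width: 0.0433
```

Emit:
carry_out(targets=[[35,10,0,0,0,0,200],[20,5,0,0,0,0,200],[9,2,0,0,0,0,200],[0,0,0,0,0,0,200],[0,0,0,0,0,0,200]])

```text
clock: 31.57
position: [0.5764, 0.3711, 0.1587]
tool_rot: [-3.141, 0.001, 1.723]
force: [0.1, -1.0, -1.6]
grip_width: 0.0435
```

Emit:
carry_out(targets=[[0,0,0,0,0,0,200],[0,0,0,0,0,0,200]])

```text
clock: 31.73
position: [0.5773, 0.3697, 0.1594]
tool_rot: [3.141, 0.001, 1.721]
force: [0.8, 0.4, -1.6]
grip_width: 0.0433
```

Emit:
carry_out(targets=[[2,0,25,0,0,0,200],[0,0,25,0,0,0,200],[0,0,22,0,0,0,200],[0,0,14,0,0,0,200],[0,0,8,0,0,0,200]])

```text
clock: 32.15
position: [0.5763, 0.3719, 0.0637]
tool_rot: [-3.14, 0.001, 1.721]
force: [0.1, 0.3, -1.9]
grip_width: 0.0434
```

Emit:
carry_out(targets=[[0,0,2,0,0,0,200],[0,0,0,0,0,0,200],[0,0,0,0,0,0,110],[0,0,0,0,0,0,60],[0,0,0,0,0,0,60]])

```text
clock: 32.57
position: [0.5771, 0.3736, 0.0644]
tool_rot: [3.14, -0.001, 1.722]
force: [-0.6, -0.6, -0.7]
grip_width: 0.0654
```

Emit:
carry_out(targets=[[0,0,-10,0,0,0,60],[0,0,-25,0,0,0,60],[0,0,-30,0,0,0,60],[0,0,-30,0,0,0,60],[-15,-4,0,0,0,0,60]])

```text
clock: 32.98
position: [0.576, 0.3623, 0.1655]
tool_rot: [3.134, -0.006, 1.725]
force: [0.8, 2.6, 0.1]
grip_width: 0.0649
```

Emit:
carry_out(targets=[[-36,-10,1,0,0,0,60],[-36,-10,1,0,0,0,60],[-36,-9,1,0,0,0,60],[-36,-9,1,0,0,0,60],[-36,-9,1,0,0,0,60]])

```text
clock: 33.4
position: [0.5553, 0.1712, 0.1545]
tool_rot: [3.14, 0.0, 1.722]
force: [1.7, 0.0, -0.0]
grip_width: 0.0652
```

Emit:
carry_out(targets=[[-36,-10,0,0,0,0,60],[-36,-9,0,0,0,0,60],[-36,-9,0,0,0,0,60],[-36,-9,0,0,0,0,60],[-36,-9,0,0,0,0,60]])

```text
clock: 33.82
position: [0.5371, -0.0138, 0.1545]
tool_rot: [3.14, 0.001, 1.722]
force: [2.0, -0.9, -0.4]
grip_width: 0.0653
```

Emit:
carry_out(targets=[[-26,-7,0,0,0,0,60],[-14,-3,0,0,0,0,60],[0,0,0,0,0,0,60],[0,0,0,0,0,0,60],[0,0,0,0,0,0,60]])

```text
clock: 34.23
position: [0.5337, -0.0523, 0.154]
tool_rot: [3.141, -0.0, 1.723]
force: [0.7, -0.3, 0.2]
grip_width: 0.0653
```

Run:
```python
from h import *
bot.grab_frame("wrist"); st(); f,P=wristcloud(); noses(f,P)
ft=bot.grab_frame("top"); Q=cloud(ft); Q[(Q[...,1]<-.12)|(Q[...,0]<.4)|(Q[...,1]>.55)]=np.nan; noses(ft,Q,amin=40); print("bin"); noses(ft,Q,.07,.088,amin=60)
plan([.5346,-.053,.072],1.7226,n=5,grip=60)
```

```text
t 34.28 p [0.5337, -0.052, 0.1538] rot [3.1408, -0.0002, 1.7237] F [0.5, 0.2, 0.0] w 0.0655 q [0.35, 0.52, -0.49, 1.89, 0.33, 0.81, -0.16]
px [280. 226.] [ 0.5345 -0.0526] [0.0449 0.0363] 10.63 z 0.0957 jig [ 0.0042 -0.0776]
bin
px [133. 200.] [0.5767 0.3724] [0.0458 0.0376] 10.16 z 0.0813 jig [0.1102 0.3361]
px [104. 202.] [0.5711 0.4616] [0.0469 0.0409] 9.59 z 0.0812 jig [0.1181 0.4251]
px [105. 242.] [0.4507 0.4544] [0.0458 0.0398] 13.08 z 0.0816 jig [-0.0019  0.4362]
[[-0,0,16,0,-0,0,60],[-0,0,17,0,-0,0,60],[-1,0,16,0,-0,0,60],[0,1,16,0,-0,0.01,60],[-0,-0,17,0,-0,0,60]]
```

Emit:
carry_out(targets=[[-1,1,28,0,0,0,60],[0,0,24,0,0,0,60],[0,0,16,0,0,0,60],[0,0,8,0,0,0,60],[0,0,5,0,0,0,60]])

```text
clock: 34.8
position: [0.5343, -0.0532, 0.0715]
tool_rot: [-3.14, -0.0, 1.723]
force: [-0.6, 0.6, 0.6]
grip_width: 0.0652
```

Emit:
carry_out(targets=[[0,0,0,0,0,0,60],[0,0,0,0,0,0,120],[0,0,0,0,0,0,160],[0,0,0,0,0,0,200],[0,0,0,0,0,0,200]], force=80)

```text
clock: 35.22
position: [0.5349, -0.054, 0.0736]
tool_rot: [3.14, 0.001, 1.722]
force: [-4.3, 0.5, 11.1]
grip_width: 0.0434
```

Emit:
carry_out(targets=[[0,0,-1,0,0,0,200],[0,0,-2,0,0,0,200],[0,0,-2,0,0,0,200],[0,0,-3,0,0,0,200],[0,0,-4,0,0,0,200]])

```text
clock: 35.63
position: [0.5348, -0.054, 0.0848]
tool_rot: [3.141, 0.0, 1.722]
force: [0.1, 0.0, -0.8]
grip_width: 0.043
```

Emit:
carry_out(targets=[[0,0,-12,0,0,0,200],[0,0,-20,0,0,0,200],[0,0,-22,0,0,0,200],[0,0,-21,0,0,0,200],[0,0,0,0,0,0,200]])

```text
clock: 36.05
position: [0.5366, -0.0538, 0.1639]
tool_rot: [3.136, 0.001, 1.722]
force: [1.3, 0.7, 0.0]
grip_width: 0.0437
```

Emit:
carry_out(targets=[[10,0,0,0,0,0,200],[20,-1,0,0,0,0,200],[36,-2,0,0,0,0,200],[36,-1,0,0,0,0,200],[36,-1,0,0,0,0,200]])

```text
clock: 36.47
position: [0.5077, 0.0836, 0.159]
tool_rot: [-3.141, -0.0, 1.722]
force: [1.3, -0.2, -0.9]
grip_width: 0.0433
```

Emit:
carry_out(targets=[[36,-1,0,0,0,0,200],[36,-1,0,0,0,0,200],[36,-2,0,0,0,0,200],[36,-1,0,0,0,0,200],[36,-1,0,0,0,0,200]])

```text
clock: 36.88
position: [0.4742, 0.261, 0.159]
tool_rot: [-3.141, 0.0, 1.723]
force: [2.2, -0.8, -1.6]
grip_width: 0.0432
```

Emit:
carry_out(targets=[[36,-1,0,0,0,0,200],[36,-1,0,0,0,0,200],[25,-1,0,0,0,0,200],[10,0,0,0,0,0,200],[0,0,0,0,0,0,200]])

```text
clock: 37.3
position: [0.4545, 0.3671, 0.1588]
tool_rot: [-3.14, -0.001, 1.726]
force: [-0.4, -0.3, -1.0]
grip_width: 0.0434
```

Emit:
carry_out(targets=[[0,0,0,0,0,0,200],[0,0,0,0,0,0,200],[0,0,0,0,0,0,200]])

```text
clock: 37.55
position: [0.457, 0.3626, 0.1592]
tool_rot: [-3.141, 0.001, 1.721]
force: [-0.6, -0.6, -1.3]
grip_width: 0.0436
```

Emit:
carry_out(targets=[[2,0,25,0,0,0,200],[0,0,25,0,0,0,200],[0,0,22,0,0,0,200],[0,0,14,0,0,0,200],[0,0,8,0,0,0,200]])

```text
clock: 37.97
position: [0.4562, 0.3644, 0.0636]
tool_rot: [-3.14, 0.001, 1.721]
force: [0.0, -0.6, -0.3]
grip_width: 0.0435
```

Emit:
carry_out(targets=[[0,0,2,0,0,0,200],[0,0,0,0,0,0,200],[0,0,0,0,0,0,110],[0,0,0,0,0,0,60],[0,0,0,0,0,0,60]])

```text
clock: 38.38
position: [0.4567, 0.3663, 0.0642]
tool_rot: [3.14, -0.001, 1.722]
force: [0.0, 0.8, 0.8]
grip_width: 0.065
```

Emit:
carry_out(targets=[[0,0,-10,0,0,0,90],[0,0,-25,0,0,0,90],[0,0,-30,0,0,0,90],[0,0,-30,0,0,0,90],[-20,0,0,0,0,0,90]])

```text
clock: 38.8
position: [0.4597, 0.3512, 0.1647]
tool_rot: [3.135, -0.006, 1.726]
force: [1.2, 0.9, -0.2]
grip_width: 0.0555
```

Emit:
carry_out(targets=[[-36,4,0,0,0,0,90],[-36,4,0,0,0,0,90],[-36,4,0,0,0,0,90],[-36,4,0,0,0,0,90],[-36,4,0,0,0,0,90]])

```text
clock: 39.22
position: [0.5065, 0.1697, 0.1595]
tool_rot: [3.141, 0.0, 1.723]
force: [0.9, 0.5, -0.2]
grip_width: 0.0552
```

Run:
```python
from h import *
st(); ft=bot.grab_frame("top"); Q=cloud(ft); im=np.clip(ft["color"].astype(float)*2,0,255).astype(np.uint8)
Q[(Q[...,0]<.35)|(Q[...,1]>.55)]=np.nan; noses(ft,Q,.07,.088,amin=40)
save("t7",cv2.resize(im[160:300,80:360],(800,400)))
plan([.4843,-.1443,.13],1.7226,mm=36,grip=90)
```

```text
t 39.22 p [0.5065, 0.1697, 0.1595] rot [3.1405, 0.0, 1.7226] F [0.9, 0.5, -0.2] w 0.0552 q [-0.04, 0.52, -0.53, 1.89, 0.34, 0.83, -0.6]
px [456. 190.] [ 0.5939 -0.596 ] [0.0451 0.0375] 60.91 z 0.0773 jig [-0.0193 -0.6237]
px [130. 195.] [0.5926 0.3754] [0.0144 0.0362] 11.9 z 0.0818 jig [0.1264 0.3367]
px [104. 202.] [0.5707 0.4612] [0.0457 0.0387] 8.2 z 0.0811 jig [0.1177 0.4248]
px [134. 241.] [0.4562 0.3647] [0.0447 0.0378] 10.95 z 0.0819 jig [-0.0101  0.3467]
px [105. 242.] [0.4508 0.4555] [0.0462 0.0398] 7.46 z 0.0811 jig [-0.0017  0.4373]
px [322. 271.] [ 0.3622 -0.1927] [0.0465 0.0233] 89.44 z 0.0766 jig [-0.1873 -0.19  ]
[[-33,-8,3,0,0,-0.01,90],[-34,-7,4,0,0,-0.01,90],[-33,-8,3,0,0.01,-0.01,90],[-33,-8,3,0,0,-0.01,90],[-33,-7,4,0,0.01,-0.01,90]]
[[-33,-8,3,0,0,-0,90],[-34,-8,3,0,0.01,-0.01,90],[-33,-8,4,0,0,-0,90],[-33,-7,3,0,0.01,-0.01,90]]
```

View pics/t7.png

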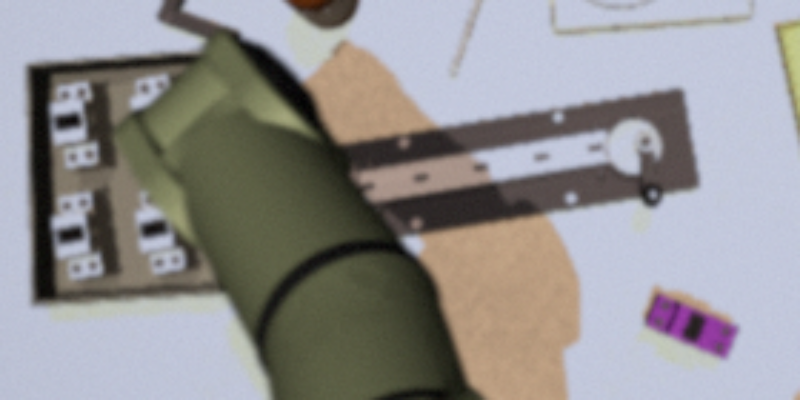

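Emit:
carry_out(targets=[[-33,-8,3,0,0,0,90],[-33,-7,4,0,0,0,90],[-33,-8,3,0,0,0,90],[-33,-8,3,0,0,0,90],[-33,-7,4,0,0,0,90]])

```text
clock: 39.68
position: [0.4934, 0.0012, 0.1423]
tool_rot: [3.14, 0.0, 1.723]
force: [0.7, -0.4, 0.6]
grip_width: 0.0553
```

Emit:
carry_out(targets=[[-33,-8,3,0,0,0,90],[-33,-8,3,0,0,0,90],[-33,-8,4,0,0,0,90],[-33,-7,3,0,0,0,90],[0,0,0,0,0,0,90]])

```text
clock: 40.1
position: [0.4817, -0.139, 0.1284]
tool_rot: [-3.14, 0.002, 1.715]
force: [-0.2, -0.9, -0.5]
grip_width: 0.0549
```

Emit:
carry_out(targets=[[0,0,0,0,0,0,90],[0,0,0,0,0,0,90],[0,0,0,0,0,0,90],[0,0,0,0,0,0,90]])

```text
clock: 40.43
position: [0.4832, -0.1315, 0.1287]
tool_rot: [3.141, -0.0, 1.724]
force: [-0.4, 0.0, -0.4]
grip_width: 0.055
```

Run:
```python
from h import *
ft=bot.grab_frame("top"); print(px2w(ft,307.9,227.3,.086).round(4)); f,P=wristcloud(); noses(f,P,.08,.09,60); st()
```

```text
[ 0.4872 -0.1503]
px [278. 259.] [ 0.4849 -0.1496] [0.019  0.0192] 57.14 z 0.0867 jig [-0.0595 -0.166 ]
px [ 78. 286.] [ 0.3489 -0.194 ] [0.0086 0.0202] 67.89 z 0.0813 jig [-0.2007 -0.1894]
t 40.53 p [0.4831, -0.1318, 0.1285] rot [3.1414, 0.0, 1.7238] F [0.3, -0.2, -0.6] w 0.0553 q [0.52, 0.51, -0.49, 2.0, 0.36, 0.72, -0.04]
```

Emit:
carry_out(targets=[[-9,-1,5,0,0,0,90],[-9,0,10,0,0,0,90],[0,0,20,0,0,0,90],[0,0,20,0,0,0,90],[0,0,18,0,0,0,90]])

```text
clock: 40.95
position: [0.4841, -0.1517, 0.0534]
tool_rot: [-3.141, -0.0, 1.721]
force: [0.6, -0.4, -0.1]
grip_width: 0.0554
```

Emit:
carry_out(targets=[[0,0,0,0,0,0,90],[0,0,0,0,0,0,150],[0,0,0,0,0,0,200],[0,0,0,0,0,0,230],[0,0,0,0,0,0,230]], force=80)

```text
clock: 41.37
position: [0.4844, -0.1512, 0.0563]
tool_rot: [3.142, 0.001, 1.722]
force: [-6.1, -0.2, 8.3]
grip_width: 0.0179
```

```bash
cat >> h.py <<'E'
CA=np.array([.5446,-.1489])
def arc2(q1,n,grip=230):
    o=bot.observe(); T=pose(o); p=np.array(o["position"][:2]); a=p-CA; q0=(-.57+JA-np.arctan2(a[1],a[0]))%(2*np.pi); r0=np.hypot(*a)
    if q0>5: q0-=2*np.pi
    out=[]
    for i in range(n):
        th=-.57+JA-(q0+(q1-q0)*(i+1)/n); r=r0+(.06-r0)*(i+1)/n
        d=np.round(T[:2,:2].T@(CA+r*np.array([np.cos(th),np.sin(th)])-p)*2000)/2; p=p+T[:2,:2]@d/1000; out.append([d[0],d[1],0,0,0,0,grip])
    print("q0",round(q0,3),"r0",round(r0,4))
    for i in range(0,n,5): print("["+",".join("["+",".join(f"{x:g}" for x in r)+"]" for r in out[i:i+5])+"]")
E
python3 - <<'E'
from h import *
st(); arc2(.02,30)
E
```

```text
t 41.37 p [0.4844, -0.1512, 0.0563] rot [3.1416, 0.001, 1.7219] F [-6.1, -0.2, 8.3] w 0.0179 q [0.49, 0.64, -0.41, 2.02, 0.45, 0.57, -0.08]
q0 2.686 r0 0.0602
[[-5.5,-0.5,0,0,0,0,230],[-5,0,0,0,0,0,230],[-5.5,1,0,0,0,0,230],[-5,1,0,0,0,0,230],[-5.5,1.5,0,0,0,0,230]]
[[-5,2,0,0,0,0,230],[-4.5,2.5,0,0,0,0,230],[-4.5,2.5,0,0,0,0,230],[-4.5,3.5,0,0,0,0,230],[-4,3.5,0,0,0,0,230]]
[[-3.5,4,0,0,0,0,230],[-3.5,4,0,0,0,0,230],[-2.5,4.5,0,0,0,0,230],[-2.5,4.5,0,0,0,0,230],[-2.5,5,0,0,0,0,230]]
[[-1.5,5,0,0,0,0,230],[-1,5.5,0,0,0,0,230],[-0.5,5,0,0,0,0,230],[-0.5,5.5,0,0,0,0,230],[0.5,5.5,0,0,0,0,230]]
[[0.5,5,0,0,0,0,230],[1.5,5.5,0,0,0,0,230],[1.5,5,0,0,0,0,230],[2,5,0,0,0,0,230],[2.5,4.5,0,0,0,0,230]]
[[3,4.5,0,0,0,0,230],[3.5,4,0,0,0,0,230],[3.5,4,0,0,0,0,230],[4,3.5,0,0,0,0,230],[4.5,3,0,0,0,0,230]]
```

Emit:
carry_out(targets=[[-5.5,-0.5,0,0,0,0,230],[-5,0,0,0,0,0,230],[-5.5,1,0,0,0,0,230],[-5,1,0,0,0,0,230],[-5.5,1.5,0,0,0,0,230]])

```text
clock: 41.78
position: [0.4921, -0.1765, 0.0564]
tool_rot: [3.14, 0.0, 1.723]
force: [1.5, 5.0, 4.1]
grip_width: 0.0178
```

Emit:
carry_out(targets=[[-5,2,0,0,0,0,230],[-4.5,2.5,0,0,0,0,230],[-4.5,2.5,0,0,0,0,230],[-4.5,3.5,0,0,0,0,230],[-4,3.5,0,0,0,0,230]])

```text
clock: 42.2
position: [0.51, -0.1961, 0.0564]
tool_rot: [3.139, -0.0, 1.723]
force: [0.7, 7.4, 6.5]
grip_width: 0.018
```

Emit:
carry_out(targets=[[-3.5,4,0,0,0,0,230],[-3.5,4,0,0,0,0,230],[-2.5,4.5,0,0,0,0,230],[-2.5,4.5,0,0,0,0,230],[-2.5,5,0,0,0,0,230]])

```text
clock: 42.62
position: [0.5337, -0.206, 0.0563]
tool_rot: [3.14, -0.001, 1.723]
force: [-1.3, 15.3, 8.3]
grip_width: 0.0174
```

Run:
```python
from h import *
st(); arc2(.02,15)
```

```text
t 42.62 p [0.5337, -0.206, 0.0563] rot [3.1398, -0.0014, 1.7234] F [-1.3, 15.3, 8.3] w 0.0174 q [0.56, 0.71, -0.42, 1.85, 0.44, 0.67, 0.04]
q0 1.341 r0 0.0581
[[-1.5,5,0,0,0,0,230],[-1.5,5,0,0,0,0,230],[-0.5,5,0,0,0,0,230],[-0.5,5,0,0,0,0,230],[0.5,5.5,0,0,0,0,230]]
[[0.5,5,0,0,0,0,230],[1,5,0,0,0,0,230],[1.5,5,0,0,0,0,230],[2,5,0,0,0,0,230],[2.5,4.5,0,0,0,0,230]]
[[2.5,4.5,0,0,0,0,230],[3.5,4,0,0,0,0,230],[3.5,4,0,0,0,0,230],[3.5,3.5,0,0,0,0,230],[4.5,3,0,0,0,0,230]]
```

Emit:
carry_out(targets=[[-3,5,0,0,0,0,230],[-1.5,5,0,0,0,0,230],[-0.5,5,0,0,0,0,230],[-0.5,5,0,0,0,0,230],[0.5,5.5,0,0,0,0,230]])

```text
clock: 43.03
position: [0.5589, -0.2053, 0.0562]
tool_rot: [3.141, -0.004, 1.724]
force: [-8.6, 19.1, 14.5]
grip_width: 0.0178
```

Emit:
carry_out(targets=[[0.5,5,0,0,0,0,230],[1,5,0,0,0,0,230],[1.5,5,0,0,0,0,230],[2,5,0,0,0,0,230],[2.5,4.5,0,0,0,0,230]])

```text
clock: 43.45
position: [0.5808, -0.1948, 0.0561]
tool_rot: [-3.139, -0.003, 1.724]
force: [-16.2, 14.9, 19.3]
grip_width: 0.0181
```

Run:
```python
from h import *
st(); arc2(.02,5)
```

```text
t 43.45 p [0.5808, -0.1948, 0.0561] rot [-3.1392, -0.003, 1.7238] F [-16.2, 14.9, 19.3] w 0.0181 q [0.51, 0.76, -0.42, 1.74, 0.43, 0.74, 0.02]
q0 0.485 r0 0.0585
[[2.5,5,0,0,0,0,230],[3,4.5,0,0,0,0,230],[3.5,4,0,0,0,0,230],[4,4,0,0,0,0,230],[4.5,3.5,0,0,0,0,230]]
```

Emit:
carry_out(targets=[[2.5,5,0,0,0,0,230],[3,4.5,0,0,0,0,230],[3.5,4,0,0,0,0,230],[4,4,0,0,0,0,230],[2,1.5,0,0,0,0,230]])

```text
clock: 43.87
position: [0.5962, -0.1777, 0.056]
tool_rot: [-3.137, -0.002, 1.724]
force: [-23.4, 10.3, 23.1]
grip_width: 0.018
```

Emit:
carry_out(targets=[[0,0,0,0,0,0,230],[0,0,0,0,0,0,230]])

```text
clock: 44.03
position: [0.5963, -0.1776, 0.0561]
tool_rot: [-3.137, -0.003, 1.724]
force: [-20.9, 14.6, 20.8]
grip_width: 0.0179
```

Run:
```python
from h import *
st(); arc2(.02,2)
```

```text
t 44.03 p [0.5963, -0.1776, 0.0561] rot [-3.1375, -0.0026, 1.7235] F [-20.9, 14.6, 20.8] w 0.0179 q [0.48, 0.77, -0.42, 1.71, 0.42, 0.76, -0.0]
q0 0.089 r0 0.0591
[[1.5,1.5,0,0,0,0,230],[1.5,1.5,0,0,0,0,230]]
```

Emit:
carry_out(targets=[[0,0,0,0,0,0,150],[0,0,0,0,0,0,90],[0,0,0,0,0,0,90],[0,0,-10,0,0,0,90],[0,0,-25,0,0,0,90]])

```text
clock: 44.45
position: [0.5969, -0.1797, 0.0888]
tool_rot: [-3.138, -0.002, 1.722]
force: [-0.6, -0.5, -0.1]
grip_width: 0.055
```

Emit:
carry_out(targets=[[0,0,-25,0,0,0,90],[0,0,-20,0,0,0,90],[0,0,0,0,0,0,90],[0,0,0,0,0,0,90]])

```text
clock: 44.78
position: [0.599, -0.1803, 0.1371]
tool_rot: [3.139, 0.001, 1.722]
force: [0.5, 0.6, -0.9]
grip_width: 0.0552
```

Run:
```python
from h import *
st(); f,P=wristcloud(); noses(f,P,.08,.09,60)
plan([.5214,.032,.10],1.7226,n=8,grip=90)
```

```text
t 44.78 p [0.599, -0.1803, 0.1371] rot [3.1392, 0.0013, 1.7219] F [0.5, 0.6, -0.9] w 0.0552 q [0.51, 0.66, -0.47, 1.67, 0.36, 0.9, 0.05]
px [276. 222.] [ 0.5966 -0.1758] [0.0191 0.0194] 7.6 z 0.0866 jig [ 0.0469 -0.2088]
[[28,-6,4,0,0,-0,90],[27,-5,5,0,0,-0,90],[28,-6,4,0,0,-0,90],[28,-5,5,0,0,-0,90],[27,-6,4,0,0,-0,90]]
[[28,-5,5,0,0,-0,90],[28,-6,4,0,0,-0,90],[27,-5,5,0.01,0.01,-0.01,90]]
```

Emit:
carry_out(targets=[[28,-6,4,0,0,0,90],[27,-5,5,0,0,0,90],[28,-6,4,0,0,0,90],[28,-5,5,0,0,0,90],[27,-6,4,0,0,0,90]])

```text
clock: 45.25
position: [0.5487, -0.0464, 0.1124]
tool_rot: [-3.141, -0.001, 1.722]
force: [0.4, 0.5, 0.7]
grip_width: 0.055
```

Emit:
carry_out(targets=[[28,-5,5,0,0,0,90],[28,-6,4,0,0,0,90],[27,-5,5,0,0,0,90],[0,0,0,0,0,0,90],[0,0,0,0,0,0,90]])

```text
clock: 45.67
position: [0.5207, 0.0333, 0.0987]
tool_rot: [-3.14, -0.0, 1.725]
force: [1.2, 0.4, -0.1]
grip_width: 0.055
```

Emit:
carry_out(targets=[[0,0,0,0,0,0,90],[0,0,0,0,0,0,90],[0,0,0,0,0,0,90]])

```text
clock: 45.92
position: [0.5217, 0.031, 0.0992]
tool_rot: [-3.142, 0.0, 1.721]
force: [0.9, -0.4, -0.3]
grip_width: 0.0554
```

Run:
```python
from h import *
st(); f,P=wristcloud(); z=P[...,2]
# rail top: z ~ .027, in front of the tool
J=(P[...,:2]-JO)@JR; m=(z>.022)&(z<.031)&(np.abs(J[...,0])<.028)&(J[...,1]>.04)&(J[...,1]<.11)
q=J[m]; print(m.sum(), np.nanpercentile(q[:,0],[2,50,98]).round(4), np.median(z[m]).round(4))
m=(z>.022)&(z<.031)&(np.abs(J[...,0])<.028)&(J[...,1]>.0);print(np.nanmax(J[m][:,1]))
plan([.5214,.032,.03],1.7226,n=3,grip=90)
```

```text
t 45.92 p [0.5217, 0.031, 0.0992] rot [-3.1415, 0.0002, 1.7207] F [0.9, -0.4, -0.3] w 0.0554 q [0.17, 0.58, -0.46, 1.96, 0.4, 0.69, -0.39]
5605 [-0.0149  0.0019  0.0185] 0.0276
0.13990354363269475
[[0,-0,23,-0,0,-0.01,90],[1,-0,23,-0,0,-0,90],[-0,-0,23,-0,0,-0.01,90]]
```

Emit:
carry_out(targets=[[1,-1,25,0,0,0,90],[0,0,23,0,0,0,90],[0,0,16,0,0,0,90],[0,0,9,0,0,0,90],[0,0,5,0,0,0,90]])

```text
clock: 46.38
position: [0.52, 0.0325, 0.0203]
tool_rot: [-3.14, -0.0, 1.722]
force: [-0.4, 0.1, 0.2]
grip_width: 0.0555
```

Emit:
carry_out(targets=[[0,0,3,0,0,0,90],[0,0,2,0,0,0,90],[0,0,1,0,0,0,90],[0,0,0,0,0,0,90]])

```text
clock: 46.72
position: [0.5206, 0.0328, 0.0157]
tool_rot: [3.141, 0.0, 1.722]
force: [-0.3, 0.5, 0.3]
grip_width: 0.0554
```

Close on the rail, then slide it back 14 mm toward the clamp, nearly flat, before lifting.

Emit:
carry_out(targets=[[0,0,0,0,0,0,150],[0,0,0,0,0,0,200],[0,0,0,0,0,0,255],[0,0,0,0,0,0,255],[0,0,0,0,0,0,255]], force=80)

```text
clock: 47.13
position: [0.5202, 0.0327, 0.0161]
tool_rot: [3.141, 0.001, 1.722]
force: [-4.5, -0.6, 16.5]
grip_width: 0.0315
```

Emit:
carry_out(targets=[[-2,0,0,0,0,0,255],[-3,0,0,0,0,0,255],[-3,0,0,0,0,0,255],[-3,0,0,0,0,0,255],[-3,0,0,0,0,0,255]])

```text
clock: 47.55
position: [0.5227, 0.0214, 0.0161]
tool_rot: [3.14, -0.002, 1.724]
force: [-5.6, 12.6, 13.0]
grip_width: 0.0318
```

Emit:
carry_out(targets=[[0,0,0,0,0,0,255],[0,0,0,0,0,0,255]])

```text
clock: 47.72
position: [0.5227, 0.0206, 0.0161]
tool_rot: [3.14, -0.002, 1.724]
force: [-3.9, 9.8, 12.4]
grip_width: 0.032
```

Run:
```python
from h import *
st()
```

```text
t 47.72 p [0.5227, 0.0206, 0.0161] rot [3.1401, -0.0016, 1.7237] F [-3.9, 9.8, 12.4] w 0.032 q [0.12, 0.72, -0.37, 1.99, 0.5, 0.52, -0.46]
```

Emit:
carry_out(targets=[[-2,0,0,0,0,0,255],[-1,0,0,0,0,0,255],[0,0,-2,0,0,0,255],[0,0,-2,0,0,0,255],[0,0,0,0,0,0,255]])

```text
clock: 48.13
position: [0.5231, 0.0158, 0.0197]
tool_rot: [3.141, 0.0, 1.722]
force: [0.6, 0.5, -3.3]
grip_width: 0.0316
```

Emit:
carry_out(targets=[[0,0,-2,0,0,0,255],[0,0,-2,0,0,0,255],[0,0,-2,0,0,0,255],[0,0,0,0,0,0,255]])

```text
clock: 48.47
position: [0.523, 0.016, 0.0257]
tool_rot: [3.141, 0.0, 1.722]
force: [-0.5, 0.3, -2.1]
grip_width: 0.0315
```

Emit:
carry_out(targets=[[0,0,-10,0,0,0,255],[0,0,-20,0,0,0,255],[0,0,-25,0,0,0,255],[0,0,-25,0,0,0,255],[0,0,-20,0,0,0,255]])

```text
clock: 48.88
position: [0.5229, 0.0162, 0.1276]
tool_rot: [3.141, -0.0, 1.722]
force: [0.3, -0.4, -2.0]
grip_width: 0.0316
```

Run:
```python
from h import *
st(); T=pose(); T[:3,3]=[.523,.016,.125]; plan([.522,-.4035,.12],.183,n=20,grip=255,T=T)
ft=bot.grab_frame("top"); Q=cloud(ft); z=Q[...,2]
m=(z>.011)&(z<.021)&(Q[...,1]<-.27)&(Q[...,1]>-.54)&(Q[...,0]>.32)&(Q[...,0]<.73); n,l,s,_=cv2.connectedComponentsWithStats(cv2.dilate(m.astype(np.uint8),np.ones((3,3)))); i=1+np.argmax(s[1:,4]); r=cv2.minAreaRect(Q[(l==i)&m][:,:2].astype(np.float32)); print("tray",r)
```

```text
t 48.88 p [0.5229, 0.0162, 0.1276] rot [3.1408, -0.0001, 1.7225] F [0.3, -0.4, -2.0] w 0.0316 q [0.22, 0.54, -0.49, 1.94, 0.37, 0.74, -0.33]
[[-21,-3,0,0,-0,0.74,255],[-21,-2,0,0,-0,0.73,255],[-21,0,1,0,-0,0.74,255],[-21,2,-0,0,-0,0.73,255],[-20,3,0,0,-0,0.74,255]]
[[-21,5,0,0,-0,0.73,255],[-20,6,1,0,-0,0.74,255],[-19,8,-0,0,-0,0.73,255],[-19,9,0,0,-0,0.74,255],[-18,11,0,0,-0,0.73,255]]
[[-17,12,1,0,-0,0.74,255],[-16,14,-0,0,-0,0.73,255],[-15,14,0,0,-0,0.74,255],[-14,16,0,0,-0,0.73,255],[-13,17,1,0,-0,0.74,255]]
[[-11,17,-0,0,-0,0.73,255],[-10,19,0,0,-0,0.74,255],[-9,19,0,0,-0,0.73,255],[-7,20,1,0,-0,0.74,255],[-5,20,-0,0,-0.01,0.73,255]]
tray ((0.5239151120185852, -0.4033963978290558), (0.3417498469352722, 0.16019223630428314), 10.691283226013184)
```

Tray confirmed at (0.524, -0.403), 10.7°.

Emit:
carry_out(targets=[[-21,-3,0,0,0,0.74,255],[-21,-2,0,0,0,0.73,255],[-21,0,0,0,0,0.74,255],[-21,2,0,0,0,0.73,255],[-20,3,0,0,0,0.74,255]])

```text
clock: 49.35
position: [0.5226, -0.0905, 0.1254]
tool_rot: [-3.142, 0.0, 1.33]
force: [-0.1, 0.5, -2.2]
grip_width: 0.0315
```

Emit:
carry_out(targets=[[-21,5,0,0,0,0.73,255],[-20,6,0,0,0,0.74,255],[-19,8,0,0,0,0.73,255],[-19,9,0,0,0,0.74,255],[-18,11,0,0,0,0.73,255]])

```text
clock: 49.77
position: [0.5221, -0.1958, 0.1252]
tool_rot: [-3.141, -0.0, 0.945]
force: [-0.4, 0.6, -2.6]
grip_width: 0.0313
```

Emit:
carry_out(targets=[[-17,12,0,0,0,0.74,255],[-16,14,0,0,0,0.73,255],[-15,14,0,0,0,0.74,255],[-14,16,0,0,0,0.73,255],[-13,17,0,0,0,0.74,255]])

```text
clock: 50.18
position: [0.5218, -0.3011, 0.1252]
tool_rot: [-3.141, 0.0, 0.56]
force: [0.2, 0.7, -2.8]
grip_width: 0.0317
```

Emit:
carry_out(targets=[[-11,17,0,0,0,0.73,255],[-10,19,0,0,0,0.74,255],[-9,19,0,0,0,0.73,255],[-7,20,0,0,0,0.74,255],[-5,20,0,0,0,0.73,255]])

```text
clock: 50.6
position: [0.5212, -0.4057, 0.1252]
tool_rot: [-3.142, 0.0, 0.175]
force: [0.4, 0.3, -2.1]
grip_width: 0.0317
```

Emit:
carry_out(targets=[[0,0,0,0,0,0,255],[0,0,0,0,0,0,255],[0,0,0,0,0,0,255],[0,0,0,0,0,0,255]])

```text
clock: 50.93
position: [0.5219, -0.4029, 0.1252]
tool_rot: [-3.141, -0.0, 0.183]
force: [0.0, 1.1, -2.6]
grip_width: 0.0318
```

Run:
```python
from h import *
st(); f,P=wristcloud(); save("w8",np.clip(f["color"]*1.3,0,255).astype(np.uint8))
plan([.523,-.4035,.04],.183,n=5,grip=255)
```

```text
t 50.93 p [0.5219, -0.4029, 0.1252] rot [-3.1409, -0.0001, 0.1835] F [0.0, 1.1, -2.6] w 0.0318 q [0.61, 0.69, -0.06, 1.59, 0.05, 0.86, -0.86]
[[0,0,17,-0,-0,0,255],[0,0,17,-0,-0,0,255],[1,1,17,-0,-0,0,255],[-0,-0,17,-0,-0,0,255],[-0,-0,17,-0,-0,0.01,255]]
```

View pics/w8.png

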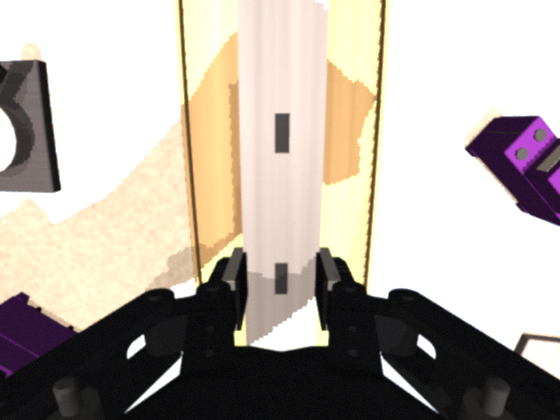

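Emit:
carry_out(targets=[[1,0,24,0,0,0,255],[0,0,24,0,0,0,255],[0,0,22,0,0,0,255],[0,0,15,0,0,0,255],[0,0,10,0,0,0,255]])

```text
clock: 51.4
position: [0.5224, -0.4025, 0.0287]
tool_rot: [-3.14, 0.001, 0.184]
force: [-0.0, 0.5, -2.5]
grip_width: 0.0315
```

Emit:
carry_out(targets=[[0,0,6,0,0,0,255],[0,0,5,0,0,0,255],[0,0,4,0,0,0,255],[0,0,3,0,0,0,255],[0,0,0,0,0,0,255]])

```text
clock: 51.82
position: [0.5229, -0.4034, 0.0123]
tool_rot: [3.141, -0.0, 0.183]
force: [0.0, 0.4, -2.2]
grip_width: 0.0318
```

Emit:
carry_out(targets=[[0,0,1,0,0,0,255],[0,0,1,0,0,0,255],[0,0,1,0,0,0,255],[0,0,0,0,0,0,255]])

```text
clock: 52.15
position: [0.5228, -0.4033, 0.0093]
tool_rot: [3.142, -0.0, 0.183]
force: [-0.0, 0.2, -2.2]
grip_width: 0.0315
```

Emit:
carry_out(targets=[[0,0,1,0,0,0,255],[0,0,0.5,0,0,0,255],[0,0,0,0,0,0,255]])

```text
clock: 52.4
position: [0.5229, -0.4035, 0.0083]
tool_rot: [3.141, -0.0, 0.183]
force: [-2.1, 0.8, 5.5]
grip_width: 0.0313
```

Emit:
carry_out(targets=[[0,0,0,0,0,0,180],[0,0,0,0,0,0,90],[0,0,0,0,0,0,90],[0,0,0,0,0,0,90],[0,0,-5,0,0,0,90]])

```text
clock: 52.82
position: [0.5224, -0.403, 0.0121]
tool_rot: [-3.141, 0.001, 0.183]
force: [-0.5, 0.4, -0.6]
grip_width: 0.0554
```

Emit:
carry_out(targets=[[0,0,-15,0,0,0,90],[0,0,-35,0,0,0,90],[0,0,-40,0,0,0,90],[0,0,-40,0,0,0,90],[0,0,-40,0,0,0,90]])

```text
clock: 53.23
position: [0.5225, -0.4032, 0.1862]
tool_rot: [3.141, -0.001, 0.183]
force: [0.6, -0.2, 1.2]
grip_width: 0.0549
```

Emit:
carry_out(targets=[[-40,0,0,0,0,0,90],[-40,0,0,0,0,0,90],[-20,0,0,0,0,0,90],[0,0,0,0,0,0,90],[0,0,0,0,0,0,90]])

```text
clock: 53.65
position: [0.4236, -0.4222, 0.1845]
tool_rot: [3.14, -0.001, 0.181]
force: [0.3, 0.6, 0.0]
grip_width: 0.0557
```

Run:
```python
from h import *
bot.grab_frame("wrist"); st(); f,P=wristcloud(); z=P[...,2]
t=np.array([.5239,-.4034]); a=np.radians(10.69); d=P[...,:2]-t; L=d[...,0]*np.cos(a)+d[...,1]*np.sin(a); W=-d[...,0]*np.sin(a)+d[...,1]*np.cos(a)
m=(np.abs(W)<.07)&(np.abs(L)<.16)&(z>.014)&(z<.024)
r=cv2.minAreaRect(np.stack([L[m],W[m]],1).astype(np.float32)); print("rail in tray (long,wide)",r,"z",np.nanpercentile(z[m],[5,50,95]).round(4))
ft=bot.grab_frame("top"); Q=cloud(ft); print("bin"); Qb=Q.copy(); Qb[(Q[...,0]<.35)|(Q[...,1]>.55)|(Q[...,1]<.25)]=np.nan; noses(ft,Qb,.07,.088,amin=60)
print("knob"); Qb=Q.copy(); Qb[(np.abs(Q[...,0]-.5446)>.1)|(np.abs(Q[...,1]+.149)>.1)]=np.nan; noses(ft,Qb,.075,.09,8)
save("t9",cv2.resize(np.clip(ft["color"].astype(float)*1.8,0,255).astype(np.uint8),(790,592)))
```

```text
t 53.7 p [0.4248, -0.4217, 0.1841] rot [3.1406, -0.0013, 0.1826] F [1.1, 0.6, -0.2] w 0.0551 q [0.73, 0.53, -0.07, 1.72, 0.04, 0.89, -0.74]
rail in tray (long,wide) ((-0.032635822892189026, 0.0008314233273267746), (0.035207025706768036, 0.21905231475830078), 89.27299499511719) z [0.0183 0.0196 0.0208]
bin
px [133. 200.] [0.5764 0.3729] [0.0457 0.0388] 12.25 z 0.0807 jig [0.1099 0.3366]
px [104. 202.] [0.5711 0.4609] [0.0462 0.0406] 8.55 z 0.0807 jig [0.118  0.4245]
px [135. 240.] [0.4559 0.3656] [0.0451 0.0384] 9.49 z 0.0814 jig [-0.0102  0.3476]
px [105. 242.] [0.4506 0.4552] [0.0451 0.0381] 9.18 z 0.0813 jig [-0.0019  0.437 ]
knob
px [316. 191.] [ 0.5949 -0.1765] [0.0166 0.0177] 0.11 z 0.0858 jig [ 0.0452 -0.2093]
```

View pics/t9.png

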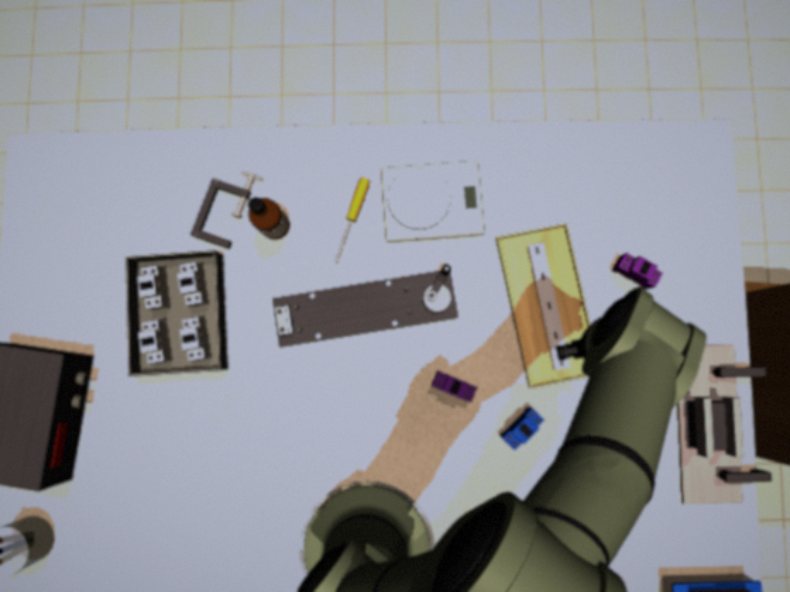

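Run:
```python
from h import *
st(); print(bot.job_done())
```

```text
t 53.8 p [0.4255, -0.4211, 0.1834] rot [3.1413, -0.0009, 0.184] F [-0.0, 0.0, -0.2] w 0.055 q [0.73, 0.53, -0.07, 1.72, 0.04, 0.89, -0.74]
the job is handed in; nothing more can be done
None
```

I finished every step of the task and handed the job in at 53.8 s of the 210 s allowed; no verdict was reported.

**What I did:** I laid the rail with its four modules on the jig at the loading point and turned the clamp to about 2.7 rad. I pulled all four modules off and stood them in the bin. Then I turned the clamp back, slid the rail out from under the keeper and laid it in the tray.

**Last checks from the cameras:**
- **Modules:** all four stand upright in the bin, well inside the walls, with their tops at about 81 mm.
- **Rail:** its top is at 19.6 mm against the 19 mm expected, so it lies flat. It is within 1 mm of the tray's centre across. The wrist view showed only about 219 mm of it, but the near end puts it about 2 mm off centre lengthwise.
- **Clamp:** it reads about 0.06 to 0.09 rad, against the 0.3 rad limit.
- **Bystanders and robot:** in the last picture the bottle, scale, screwdriver, G-clamp and look-alikes sit where they were. I judged that by eye, not by measurement. The gripper hangs free of everything.

**Readings that were off or disagreed:**
- **Jig position:** the circle the knob followed put the jig about 2.5 mm from where the dowels did, along its length. I used a position in between.
- **Rail while clamped:** it read about 4 mm to the side from the modules and about 2 mm from its own edges; the limit is 6 mm. Along the jig it read 6 to 8 mm, against the required 1 to 9 mm.
- **Lobe force on the rail:** I could not measure it directly. I inferred it from the clamp angle and about 26 N on the gripper at the end of the turn.

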